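# Dock the slicing board and lock it

### The arm

A 6-joint arm with a two-finger parallel gripper is mounted at the origin on a cart in front of the work surface, level with it; the furniture and walls round the work are solid. World frame = base frame: x ahead of the robot, y to its left, z up, the work surface at z = 0. Lengths are in m, angles in rad, forces in N, time in s.
With the tool pointing down it reaches from about 0.325 to 1 m from the base axis. Payload 5.1 kg.
Tool frame: the origin (TCP) lies at the very end of the fingers, on their centre line; the grasp point (between the pads) lies 19 mm behind it; z points along the fingers, y is the line along which they close (so a half turn about z gives the same grasp; the last joint's range is limited). The gripper opens to 85 mm and grips with 20 to 120 N. Pads are 22 mm wide; open, the fingers measure 114 mm over their backs; the gripper's body (76 mm by 85 mm) begins 54 mm behind the grasp point. The pads swing forward as they close: fully open they stand 13 mm farther back than shut.
Start: joints at [-0.083, 0.124, 1.65, -0, 1.367, -0.083], TCP at [0.65, -0, 0.231] pointing down, gripper open.
Joint ranges: [-2.61, 2.61], [-1.02, 2.33], [0.03, 2.71], [-1.35, 4.49], [0.32, 2.68], [-2.91, 2.91]. Speed limits (rad/s): [2.57, 2.57, 3.14, 3.14, 3.14, 3.14].

### API

Orientations are given as a unit quaternion [w, x, y, z].
In Python, from bench import monitor, eyes, workorder gives the robot as it stands.
- The arm moves only by the tool step_arm, never from a script. Its argument "series" is a list of rows, each a list of 2 entries, a list of its own where there are three numbers: the shift along the tool's x, y, z normalised to -1 to 1, where 1 is 2 cm, then the turn about the tool's z normalised to -1 to 1, where 1 is 0.5 rad. In form: [[[x, y, z], twist], ...]. A call has 1 to 5 rows; each row shifts and turns the commanded pose from where the row before left it, along the tool's axes as they then stand; what a row does not reach is not made up. A row lasts 1/8 s, in which the tool goes at most 62.5 mm and 10.7 degrees, less where a joint would pass 70% of its speed; a pose out of reach is approached as far as the arm can. A call with a number of a shift or a turn outside -1 to 1 is refused whole. A call with a gripper value outside its range is refused whole. "fingers" is the closure, from 0 (fully open) to 1 (shut), set as the call begins (left out, the last holds). The fingers move at their own pace and stop on an object; "force" is the grip in N (left out, the last holds). Time passes only in rows, so rows that do not move let the fingers close. It gives the time, the measured TCP pose, the force, the opening and the grip force at its end, in the units of the state.
- monitor.read_state(): the state, without advancing time (a new reading comes with each control period).
- eyes.camera(name): name is "scene" or "side" or "wrist"; returns a dict with "pixels" (384x512x3 uint8, red, green, blue), "fx", "fy", "cx", "cy" (pixels), "rvec" (rotation vector, rad) and "tvec" (3), from world to camera coordinates, as OpenCV has them; the wrist camera has in their place "mount" (4x4, takes a point from camera to tool coordinates, whose origin is the TCP and whose axes are the flange's). Camera axes: x right, y down, z forward; pixel columns grow to the right and rows downward; lengths in m; the calibration is good to about 2 mm. The wrist camera is an equidistant fisheye: a pixel r from the principal point sees the ray r / f radians off the axis. A picture is of the moment at which its call begins: read the wrist's pose just before it. There is no depth.
- workorder.finish_job(): hands the job in; it is judged then, once.
The state is a dict: "clock": time; "q": joint angles; "joint_velocities": joint speeds; "joint_torque": joint torques, N m; "eef_pos": TCP position; "tool_rot": TCP orientation; "wrist_force": force on the tool from outside, world axes, zero at the start; "wrist_torque": the same for the moment, N m; "opening": finger opening in m; "finger_force": force on a finger pad.
Only numpy, scipy, OpenCV 4.12 (cv2) and the standard library are available. Lean on these libraries where they do the work, as an engineer would, in place of code of your own. Each camera call takes 0.05 s, during which the arm holds its last target. There are 200 camera calls.

### The job

Dock the wooden board so that it cannot slip: keeping it flat on the worktop, push it until the notch in its front edge sits against the fixed pivot pin, swing it round on that pin until its back edge is fully home against the bracket's upright, then take the red-handled locking rod out of its sloping holder and thread it down through both bracket arms and the hole in the board until its collar rests on the upper arm. Let go of everything, and leave the pepper mill, the spice jar beside the bracket, the flat tin and the mug standing where they are.

Things in the scene. Friction and masses are not known exactly. Their poses are not given: they have to be found in the camera images.
- pivot_pin (a point): Top centre of the fixed upright white pivot pin (slippery plastic sleeve), 16 mm diameter, 30 mm high. It has the axes of the fixed dock (pin and bracket): x from the pin's side towards the bracket's upright (the way the board's back edge faces when docked), y to the left of that, z up. With the board home, the board's axes equal these.
- bracket_hole (a point): Centre of the hole in the top face of the upper bracket arm, 58 mm above the worktop, at x 32, y -127 mm from the pin's axis; axes as pivot_pin. Two level arms, 8 mm thick, 40 mm wide (y), at 22 to 30 and 50 to 58 mm above the worktop, each with a 17 mm hole on one vertical axis; they end 18 mm in front of it (-x).
- stop_face (a point): Centre of the foot of the flat front face of the bracket's slippery white upright (40 mm wide, 25 mm deep, 58 mm high, 50 mm behind the hole axis), the stop for the board's back edge; axes as pivot_pin. A 4 mm high foot plate lies behind it. A wall shelf hangs over the back of the worktop: underside 590 mm up, front edge at x = 0.64 m.
- notch_seat (a point): Loose wooden board 200 x 100 x 14 mm, about 0.45 kg (varies), flat on the worktop, too wide to grasp. This point, half-way up, lies on the pin's axis when the pin sits in the notch. Axes: x across the board to its back edge, y along it, z up. From here: front edge x -18, back edge x +82, left end y +36, right end y -164 mm; notch 20 mm wide, its mouth flared to 48 mm, bottom at x +8 mm.
- board_hole (a point): Centre, half-way up, of the 21 mm through hole in the board, x 32, y -127 mm from notch_seat in the board's axes. At the start the notch is 12 to 30 mm off the pin and the board 0.55 to 0.8 rad clockwise of its docked heading: its right end must swing away from the robot. Pushing the front edge within 20 mm of the right end swings it so and keeps the notch pressed on the pin.
- rod_grip (a point): Loose locking rod, 125 mm long, 90 g: point on its axis mid-way along its round red handle (18 mm diameter, 63 mm long), 94 mm from the foot; z along the rod from foot to handle end. Below the handle a steel collar (28 mm diameter, 56 to 62 mm from the foot), then a 12 mm shank. When home it is upright, foot 2 mm above the worktop.
- rod_foot (a point): Centre of the rod's tapered foot end, 94 mm from rod_grip; same axes. At the start the shank stands in the bore of the sloping holder: draw it out along its own axis by 60 mm.
- holder_mouth (a point): Centre of the bore's mouth in the fixed dark wooden holder (block 50 mm square on a base 105 x 64 mm); the collar rests on it at the start. The bore leans 30 degrees from vertical towards this entry's -x, roughly towards the robot; z is up.
- mill_1: Bystander: loose wooden pepper mill, 58 mm diameter, 170 mm high; origin at the centre of its underside.
- spice_jar_2: Bystander: loose glass spice jar with green cap, 46 mm diameter, 106 mm high; origin at the centre of its underside.
- tin_2: Bystander: loose low round tin, 86 mm diameter, 40 mm high; origin at the centre of its underside.
- mug_2: Bystander: loose white and blue striped mug, 84 mm diameter, 112 mm with handle, 89 mm high; origin at the centre of its underside (handle included). It and the rod's holder stand on the left and swap places.
There are look-alikes about, which are no part of the job. Leave any green look-alike of the part that bears rod_grip alone.

How it is judged:
On the way, in this order (a step that is already met when the one before it is completed fails the run):
1. the board's notch sits against the pivot pin (within 6 mm) (horizontal distance between notch_seat and pivot_pin below 0.006 m), for 0.1 s.
2. the board is swung home against the stop, its hole under the bracket's holes (within 6 mm and 0.06 rad) (horizontal distance between notch_seat and pivot_pin below 0.006 m and horizontal distance between board_hole and bracket_hole below 0.006 m and angle between the x axis of board_hole and the x axis of bracket_hole, either way round below 0.06 rad), for 0.2 s.
At the end, for the whole second after the job is handed in: Board flat, notch within 6 mm of the pin, hole within 6 mm of the bracket hole's axis, heading within 0.06 rad of the dock's; rod upright (0.15 rad) through both arms and the board, foot within 8 mm of that axis and under 8 mm above the worktop, released (all of step 2 and horizontal distance between rod_foot and bracket_hole below 0.008 m and height (world z) of rod_foot below 0.008 m and angle between rod_grip's own z axis and vertical below 0.15 rad); the robot touches nothing.
It fails at once if the board is lifted off or tilted up from the worktop (notch point or hole more than 15 mm up, or tilted over 0.12 rad) (height (world z) of any of notch_seat, board_hole above 0.022 m or angle between board_hole's own z axis and vertical above 0.12 rad).
It fails at once if the wooden pepper mill is shifted by more than 25 mm or tipped (distance of mill_1 from where it was at the start of the episode above 0.025 m or angle between mill_1's own z axis and vertical above 0.3 rad).
It fails at once if the spice jar is shifted by more than 25 mm or tipped (distance of spice_jar_2 from where it was at the start of the episode above 0.025 m or angle between spice_jar_2's own z axis and vertical above 0.3 rad).
It fails at once if the flat tin is shifted by more than 25 mm or tipped (distance of tin_2 from where it was at the start of the episode above 0.025 m or angle between tin_2's own z axis and vertical above 0.3 rad).
It fails at once if the striped mug is shifted by more than 25 mm or tipped (distance of mug_2 from where it was at the start of the episode above 0.025 m or angle between mug_2's own z axis and vertical above 0.3 rad).
It also fails if it takes over 72 s, if anything falls off the work surface, if the arm or the gripper's body presses on something with over 40 N, if the wrist force passes 120 N, or if a joint passes its speed limit or range.

## Working session

There is one attempt and no reset: what is moved stays moved. The work goes in short steps, Python scripts to look and compute and a tool call to move; the robot and the scene stay as the last step left them, time stands still between calls to the robot, and variables do not carry over. Pictures are saved under pics/ and viewed, at most 10 in all, crops included, and the job is handed in when it is done.

Besides the shell and the picture viewer there is one more tool, called after "Emit:" by a JSON object that holds its "name" and its "arguments". step_arm: Moves the arm, as the interface text tells. Its arguments: {"type":"object","properties":{"series":{"type":"array","items":{"type":"array"}},"fingers":{"type":"number"},"force":{"type":"number"}},"required":["series"]}

```bash
ls; mkdir -p pics
python3 - <<'E'
from bench import monitor, eyes
import cv2,json,numpy as np,pickle
s=monitor.read_state();print(s)
d={}
for n in ["scene","side","wrist"]:
    c=eyes.camera(n);d[n]=c
    cv2.imwrite(f"pics/{n}0.png",cv2.cvtColor(c["pixels"],cv2.COLOR_RGB2BGR))
    print(n,{k:np.round(v,4).tolist() for k,v in c.items() if k!="pixels"})
pickle.dump((s,d),open("d0.pkl","wb"))
a=cv2.imread("pics/scene0.png")
cv2.imwrite("pics/scene0b.png",cv2.resize(a,(800,600),interpolation=cv2.INTER_CUBIC))
a=cv2.imread("pics/side0.png")
cv2.imwrite("pics/side0b.png",cv2.resize(a,(800,600),interpolation=cv2.INTER_CUBIC))
E
```

```text
pics
{'clock': 0.0, 'q': array([-8.26114655e-02,  1.24486452e-01,  1.65169549e+00, -6.63167280e-06,
        1.36746583e+00, -8.26097195e-02]), 'joint_velocities': array([3.40528042e-04, 1.31706317e-03, 8.83910374e-04, 6.28930582e-04,
       4.73242523e-04, 3.74677512e-05]), 'joint_torque': array([ 3.96925461e-04, -4.23608243e+01, -3.65454090e+01,  2.94756808e-05,
        6.89593100e-03,  2.82237529e-06]), 'eef_pos': array([6.49388685e-01, 1.23011062e-05, 2.30052372e-01]), 'tool_rot': array([-7.81974408e-04,  7.07106549e-01,  7.07106266e-01, -6.66638128e-04]), 'wrist_force': array([0.4062849 , 0.55998159, 0.63563874]), 'wrist_torque': array([-0.00026576, -0.0079101 ,  0.03291339]), 'finger_force': 0.0, 'opening': 0.08522456585569987}
scene {'fx': 377.6984, 'fy': 377.6984, 'cx': 261.24, 'cy': 192.3488, 'rvec': [0.8994, -2.184, 1.3978], 'tvec': [0.4029, 0.2234, 0.9993]}
side {'fx': 454.5252, 'fy': 454.5252, 'cx': 255.7839, 'cy': 192.9258, 'rvec': [0.0415, 2.6513, -1.6322], 'tvec': [0.5537, 0.0558, 1.2973]}
wrist {'fx': 297.3186, 'fy': 297.3186, 'cx': 258.8201, 'cy': 184.6307, 'mount': [[-0.0003, -0.9496, -0.3136, 0.0813], [1.0, -0.0003, -0.0001, 0.0003], [0.0, -0.3136, 0.9496, -0.1421], [0.0, 0.0, 0.0, 1.0]]}
```

View pics/scene0b.png

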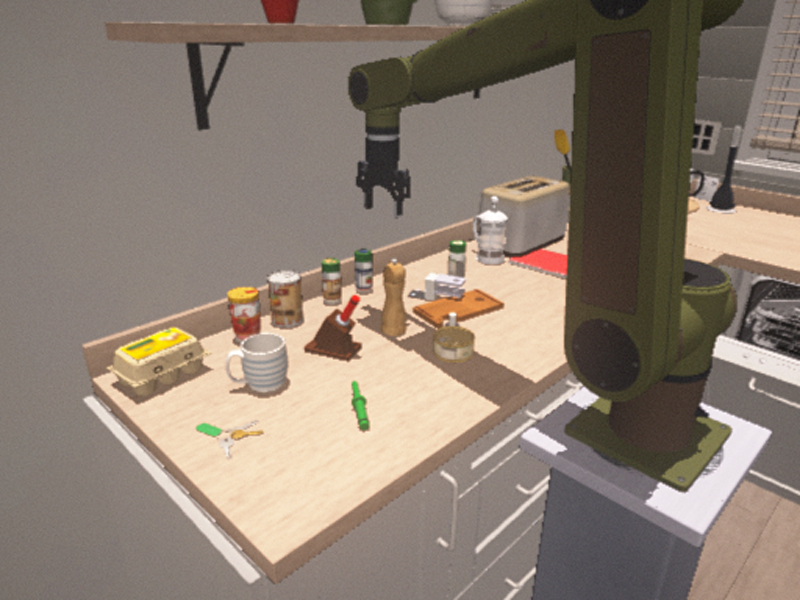

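View pics/side0b.png

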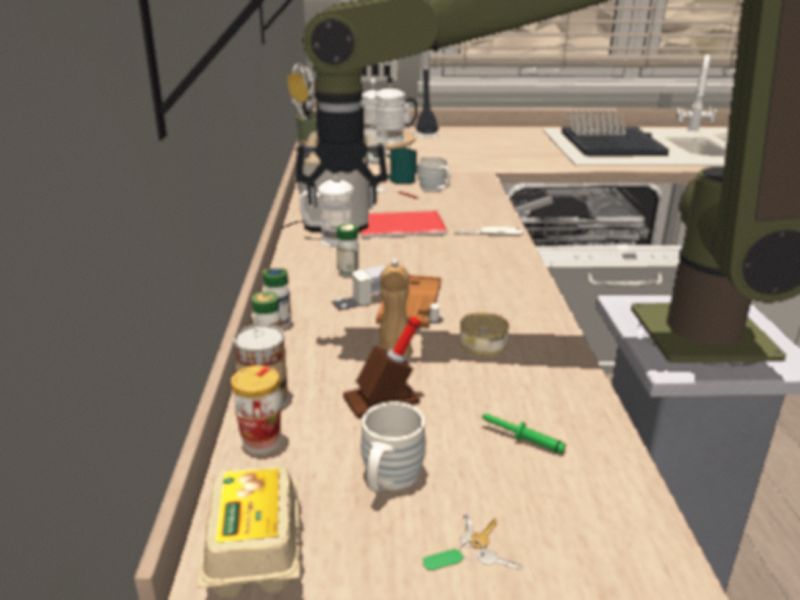

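View pics/wrist0.png

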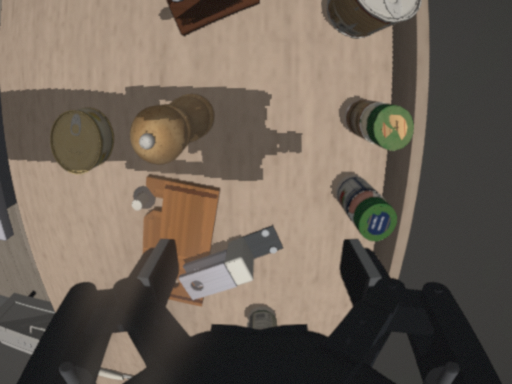

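The arm sees the mill, pin, board and bracket right below the wrist. In the wrist view the pin is at about (138,203), the board spans (145–220,177–300), the bracket arm hole is at (197,285), and the tin is at (82,140). The holder lies at the top, around (215,10). Next I'll rectify this view onto the board-top plane.

```bash
cat > h.py <<'E'
import numpy as np,cv2
from scipy.spatial.transform import Rotation as R
def toolT(s):
    w,x,y,z=s["tool_rot"];T=np.eye(4);T[:3,:3]=R.from_quat([x,y,z,w]).as_matrix();T[:3,3]=s["eef_pos"];return T
def wproj(c,s,P):
    """world points -> wrist pixels"""
    M=np.linalg.inv(toolT(s)@np.array(c["mount"]));P=np.asarray(P,float)
    p=P@M[:3,:3].T+M[:3,3];r=np.linalg.norm(p[...,:2],axis=-1);th=np.arctan2(r,p[...,2])
    k=c["fx"]*th/np.maximum(r,1e-9)
    return np.stack([c["cx"]+k*p[...,0],c["cy"]+k*p[...,1]],-1)
def wray(c,s,uv):
    d=np.asarray(uv,float)-[c["cx"],c["cy"]];r=np.linalg.norm(d,axis=-1);th=r/c["fx"]
    v=np.concatenate([d/np.maximum(r,1e-9)[...,None]*np.sin(th)[...,None],np.cos(th)[...,None]],-1)
    M=toolT(s)@np.array(c["mount"]);return M[:3,3],v@M[:3,:3].T
def fproj(c,P):
    K=np.array([[c["fx"],0,c["cx"]],[0,c["fy"],c["cy"]],[0,0,1.]])
    return cv2.projectPoints(np.asarray(P,float).reshape(-1,3),c["rvec"],c["tvec"],K,None)[0][:,0]
def fray(c,uv):
    Rm=cv2.Rodrigues(np.array(c["rvec"],float))[0];o=-Rm.T@np.array(c["tvec"])
    uv=np.atleast_2d(np.asarray(uv,float));v=np.c_[(uv[:,0]-c["cx"])/c["fx"],(uv[:,1]-c["cy"])/c["fy"],np.ones(len(uv))]@Rm
    return o,v/np.linalg.norm(v,axis=1)[:,None]
def onz(o,v,z): return o+v*((z-o[2])/v[...,2])[...,None]
def top(c,s,z,x0,x1,y0,y1,mm=1.0):
    """rectified view: column=(x-x0)/mm, row=(y1-y)/mm"""
    xs=np.arange(x0,x1,mm/1000);ys=np.arange(y1,y0,-mm/1000);X,Y=np.meshgrid(xs,ys)
    uv=wproj(c,s,np.stack([X,Y,np.full_like(X,z)],-1)).astype(np.float32)
    return cv2.remap(cv2.cvtColor(c["pixels"],cv2.COLOR_RGB2BGR),uv[...,0],uv[...,1],cv2.INTER_CUBIC)
E
python3 - <<'E'
from h import *;import pickle
s,d=pickle.load(open("d0.pkl","rb"));c=d["wrist"]
a=top(c,s,0.014,0.42,0.8,-0.13,0.15,.5)
for i in range(0,760,100): cv2.putText(a,f"{0.42+i*.0005:.2f}",(i,10),0,.35,(0,0,255));cv2.line(a,(i,0),(i,4),(0,0,255))
cv2.imwrite("pics/t0.png",a)
E
```

```text
(no output)
```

View pics/t0.png

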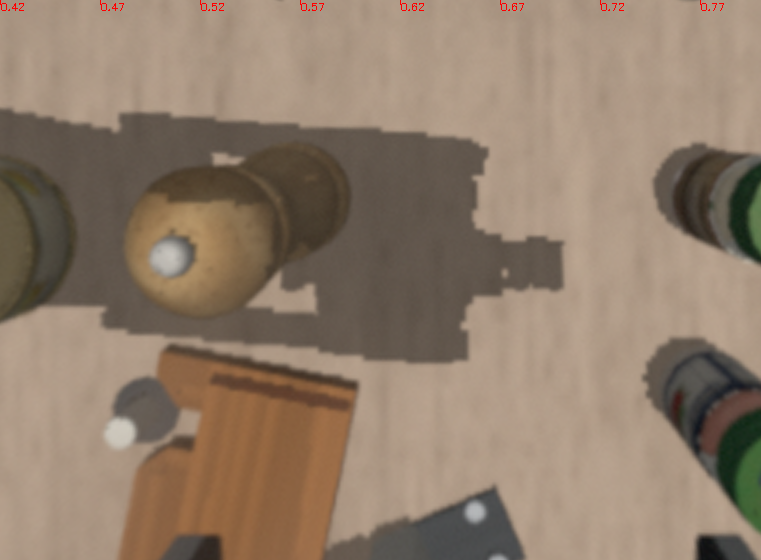

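The rectified view shows the board's left end running from (160,347) to (357,384), the pin at the upper left beside the notch, and the bracket foot plate at the lower right. I'll move right with the fingers closed so the whole board comes into view.

Emit:
{"name": "step_arm", "arguments": {"series": [[[-1, 0, 0], 0], [[-1, 0, 0], 0], [[-1, 0, 0], 0], [[-1, 0, 0], 0], [[-1, 0, 0], 0]], "fingers": 1}}

```text
clock: 0.78
eef_pos: [0.6499, -0.1018, 0.2313]
tool_rot: [0.0, 0.707, 0.707, -0.0]
wrist_force: [0.8, 0.0, 0.1]
opening: 0.0001
finger_force: 0.0
```

Emit:
{"name": "step_arm", "arguments": {"series": [[[-1, 0, 0], 0], [[-1, 0, 0], 0], [[0, 0, 0], 0], [[0, 0, 0], 0]]}}

```text
clock: 1.27
eef_pos: [0.65, -0.1398, 0.2312]
tool_rot: [-0.0, 0.707, 0.707, 0.0]
wrist_force: [-0.3, -0.1, -0.2]
opening: -0.0001
finger_force: 0.0
```

Run:
```python
from h import *;import pickle
from bench import monitor,eyes
s=monitor.read_state();c=eyes.camera("wrist");pickle.dump((s,c),open("d1.pkl","wb"))
print(s["eef_pos"],s["wrist_force"],s["opening"])
a=top(c,s,0.014,0.40,0.8,-0.27,0.03,.5)
for i in range(0,800,100): cv2.putText(a,f"{0.40+i*.0005:.2f}",(i,10),0,.35,(0,0,255));cv2.line(a,(i,0),(i,4),(0,0,255))
cv2.imwrite("pics/t1.png",a)
```

```text
[ 0.64999549 -0.13982136  0.23124034] [-0.27532813 -0.08895603 -0.18654993] -6.995113005134383e-05
```

View pics/t1.png

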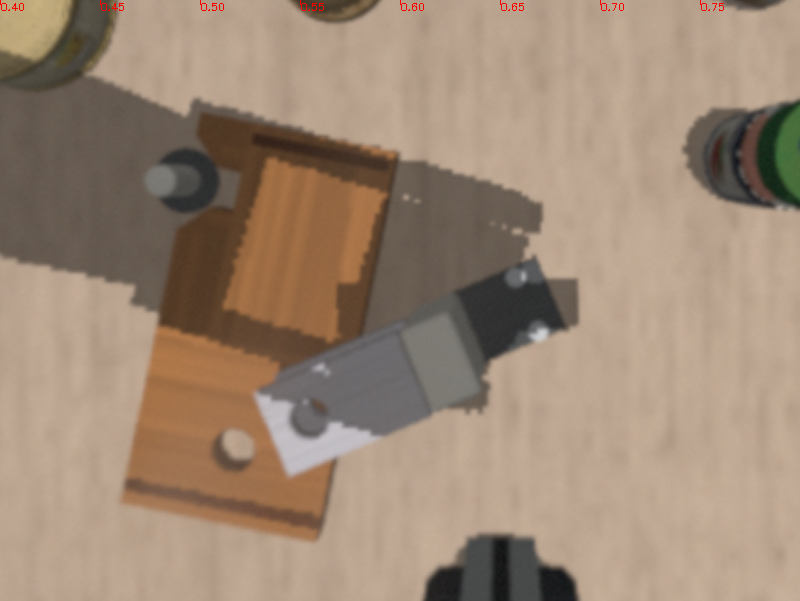

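The board's corners are at (200,112), (398,154), (318,540) and (123,501), its hole at (235,449), the pin top at (160,181), and the upper arm hole at (310,417). That puts the pin at about (0.488,-0.060), the dock heading at about 0.40, and the board heading at about -0.20. Next I'll triangulate the bystanders and the rod.

Run:
```python
from h import *;import pickle
s,d=pickle.load(open("d0.pkl","rb"));S,D,W=d["scene"],d["side"],d["wrist"]
def tri(a,b):
    o1,v1=fray(S,np.array(a)*.64);o2,v2=fray(D,np.array(b)*.64);v1,v2=v1[0],v2[0]
    t=np.linalg.lstsq(np.c_[v1,-v2],o2-o1,rcond=None)[0];p,q=o1+t[0]*v1,o2+t[1]*v2
    return np.round((p+q)/2,4),round(np.linalg.norm(p-q)*1e3,1)
print("jar",tri((457,242),(347,229)));print("mill",tri((393,262),(394,265)))
print("tin",tri((454,330),(485,322)),"mug",tri((263,340),(395,415)))
def red(c):
    h=cv2.cvtColor(c["pixels"],cv2.COLOR_RGB2HSV);m=((h[...,0]<6)|(h[...,0]>174))&(h[...,1]>190)&(h[...,2]>90)
    n,l,st,ce=cv2.connectedComponentsWithStats(m.astype(np.uint8));out=[]
    for i in range(1,n):
        if st[i,4]>25:
            p=np.argwhere(l==i)[:,::-1].astype(float);m0=p.mean(0);u=np.linalg.svd(p-m0,full_matrices=False)[2][0];t=(p-m0)@u
            out.append((st[i,4],(m0+u*t.min())/.64,(m0+u*t.max())/.64))
    return out
for n in "scene","side":
    for r in red(d[n]): print(n,r[0],r[1].round(1),r[2].round(1))
for z in(.106,.1): print("jar wrist",onz(*wray(W,s,[[262,312],[262,322]]),z).round(4))
print("tin wrist",onz(*wray(W,s,[82,140]),.04), "mill knob",onz(*wray(W,s,[147,141]),.165))
```

```text
jar (array([ 0.6544, -0.2739,  0.1027]), np.float64(7.6))
mill (array([0.5669, 0.0459, 0.1598]), np.float64(3.8))
tin (array([0.4074, 0.0267, 0.0456]), np.float64(10.7)) mug (array([0.5749, 0.3702, 0.0935]), np.float64(1.6))
scene 38 [351.1 303.4] [342.2 317.8]
side 146 [415.4 317.8] [396.8 351.5]
side 65 [269.7 436. ] [252.9 428.4]
jar wrist [[ 0.6531 -0.1653  0.106 ]
 [ 0.6532 -0.1825  0.106 ]]
jar wrist [[ 0.6532 -0.1709  0.1   ]
 [ 0.6533 -0.1884  0.1   ]]
tin wrist [0.42301986 0.03169346 0.04      ] mill knob [0.56685922 0.04684208 0.165     ]
```

Emit:
{"name": "step_arm", "arguments": {"series": [[[0.69, -0.767, 0], 0], [[0.69, -0.767, 0], 0], [[0.69, -0.767, 0], 0], [[0, 0, 1], 0.4], [[0, 0, 1], 0]]}}

```text
clock: 1.95
eef_pos: [0.6041, -0.0977, 0.1912]
tool_rot: [0.0, 0.769, 0.639, 0.0]
wrist_force: [0.4, 0.1, 1.0]
opening: -0.0003
finger_force: 0.0
```

Emit:
{"name": "step_arm", "arguments": {"series": [[[0, 0, 1], 0], [[0, 0, 1], 0], [[0, 0, 1], 0], [[0, 0, 1], 0], [[0, 0, 1], 0]]}}

```text
clock: 2.58
eef_pos: [0.6039, -0.0987, 0.0899]
tool_rot: [-0.0, 0.77, 0.638, -0.0]
wrist_force: [-0.3, -0.4, -0.0]
opening: 0.0
finger_force: 0.0
```

Emit:
{"name": "step_arm", "arguments": {"series": [[[0, 0, 1], 0], [[0, 0, 1], 0], [[0, 0, 1], 0], [[0, 0, 0.5], 0], [[0, 0, 0], 0]]}}

```text
clock: 3.2
eef_pos: [0.6034, -0.0985, 0.0202]
tool_rot: [-0.001, 0.77, 0.638, -0.001]
wrist_force: [0.5, 0.4, 0.1]
opening: 0.0
finger_force: 0.0
```

Emit:
{"name": "step_arm", "arguments": {"series": [[[0, 0, 0.6], 0], [[0, -0.4, 0], 0], [[0, -0.4, 0], 0], [[0, -0.3, 0], 0], [[0, -0.2, 0], 0]]}}

```text
clock: 3.82
eef_pos: [0.5786, -0.0938, 0.0099]
tool_rot: [0.001, 0.77, 0.638, 0.001]
wrist_force: [1.9, 0.3, -0.8]
opening: -0.0002
finger_force: 1.2
```

```bash
cat > look.py <<'E'
import sys,pickle
from h import *
from bench import monitor,eyes
def look(tag,z=.014,box=(.40,.8,-.27,.03),mm=.5):
    s=monitor.read_state();c=eyes.camera("wrist");pickle.dump((s,c),open(tag+".pkl","wb"))
    a=top(c,s,z,*box,mm);cv2.imwrite(f"pics/{tag}.png",a);return s,c,a
E
python3 - <<'E'
from look import *
s,c,a=look("p1",box=(.40,.7,-.27,.03));print(s["wrist_force"])
E
```

```text
[ 1.91342497  0.33637725 -0.84629872]
```

View pics/p1.png

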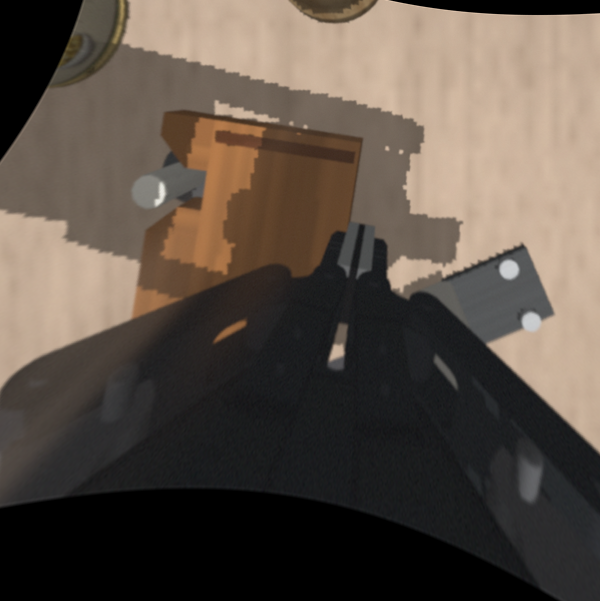

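The push is working. The board's back-left corner is at (361,140) and its front-left at (165,113), so the notch is about 8 mm short of the pin. I'll keep pushing.

Emit:
{"name": "step_arm", "arguments": {"series": [[[0.04, -0.2, 0], 0], [[0.06, -0.2, 0], 0], [[0, 0, 0], 0]]}}

```text
clock: 4.25
eef_pos: [0.5719, -0.0907, 0.01]
tool_rot: [0.001, 0.77, 0.638, 0.001]
wrist_force: [4.5, -1.1, -0.9]
opening: -0.0
finger_force: 2.3
```

Emit:
{"name": "step_arm", "arguments": {"series": [[[0.05, -0.1, 0], 0], [[0, 0, 0], 0]]}}

```text
clock: 4.5
eef_pos: [0.5717, -0.0903, 0.0107]
tool_rot: [0.003, 0.77, 0.638, 0.002]
wrist_force: [8.0, -3.6, -1.4]
opening: -0.0
finger_force: 4.0
```

```bash
cat > brd.py <<'E'
from look import *
PIN=np.array([.4877,-.0603]);HD=.402
def edge(a,x0,y1,mm,lo=(4,100,50),hi=(20,255,255)):
    pass
E
python3 - <<'E'
from look import *
s,c,a=look("p2",box=(.40,.7,-.27,.03));print(s["wrist_force"],s["eef_pos"])
h=cv2.cvtColor(a,cv2.COLOR_BGR2HSV);m=cv2.inRange(h,(5,120,40),(18,255,255))
m=cv2.morphologyEx(m,cv2.MORPH_OPEN,np.ones((5,5)))
cs=max(cv2.findContours(m,0,1)[0],key=cv2.contourArea)
p=cv2.approxPolyDP(cs,4,True)[:,0];print(np.c_[.40+p[:,0]*.0005,.03-p[:,1]*.0005].round(4).tolist())
E
```

```text
[ 7.96533634 -3.55590638 -1.39862496] [ 0.57172193 -0.09026852  0.01068493]
[[0.475, -0.0245], [0.4735, -0.0355], [0.4845, -0.051], [0.496, -0.053], [0.4925, -0.072], [0.4845, -0.0715], [0.477, -0.0755], [0.472, -0.09], [0.4745, -0.0955], [0.4885, -0.1], [0.4875, -0.109], [0.481, -0.1145], [0.463, -0.111], [0.4615, -0.1235], [0.5285, -0.098], [0.5355, -0.099], [0.539, -0.1045], [0.548, -0.1035], [0.558, -0.084], [0.566, -0.081], [0.5725, -0.0375], [0.541, -0.0345], [0.5405, -0.038], [0.569, -0.043], [0.5665, -0.048], [0.556, -0.0455], [0.5585, -0.043], [0.556, -0.0455], [0.554, -0.0415], [0.5505, -0.0415], [0.55, -0.0445], [0.545, -0.0415], [0.5275, -0.043], [0.521, -0.0405], [0.521, -0.037], [0.5355, -0.035], [0.524, -0.029], [0.486, -0.0235]]
```

Contact force has risen to 8 N and the corners give notch_seat at about (0.487,-0.062), so the notch is seated. Next I'll back off, lift over, and go round to the front edge near the right end.

Emit:
{"name": "step_arm", "arguments": {"series": [[[0, 0.5, 0], 0], [[0, 0, -1], 0], [[0, 0, -1], 0], [[0, 0, -1], 0], [[0, 0, -1], 0]]}}

```text
clock: 5.18
eef_pos: [0.5791, -0.0908, 0.0914]
tool_rot: [0.0, 0.77, 0.638, 0.0]
wrist_force: [-0.6, -0.4, -0.2]
opening: -0.0003
finger_force: 0.0
```

Emit:
{"name": "step_arm", "arguments": {"series": [[[-0.906, -0.78, 0], 0], [[-0.906, -0.78, 0], 0], [[-0.906, -0.78, 0], 0], [[-0.906, -0.78, 0], 0], [[-0.906, -0.78, 0], 0]]}}

```text
clock: 5.8
eef_pos: [0.4831, -0.1662, 0.0883]
tool_rot: [-0.001, 0.771, 0.637, -0.0]
wrist_force: [0.8, -0.3, -0.3]
opening: -0.0004
finger_force: 0.0
```

Emit:
{"name": "step_arm", "arguments": {"series": [[[-0.906, -0.78, 0], 0], [[-0.906, -0.78, 0], 0], [[-0.906, -0.78, 0], 0], [[0, 0, 0], -0.2], [[0, 0, 0], 0]]}}

```text
clock: 6.42
eef_pos: [0.4277, -0.2104, 0.0885]
tool_rot: [-0.001, 0.738, 0.674, -0.0]
wrist_force: [0.1, 0.6, 0.4]
opening: -0.0001
finger_force: 0.0
```

Run:
```python
from look import *
s,c,a=look("p3",box=(.36,.66,-.27,.03));print(s["wrist_force"],s["eef_pos"],s["tool_rot"])
```

```text
[0.06960219 0.58499063 0.38153032] [ 0.42773245 -0.21035938  0.08851415] [-7.07390201e-04  7.38296234e-01  6.74476189e-01 -2.00069096e-04]
```

View pics/p3.png

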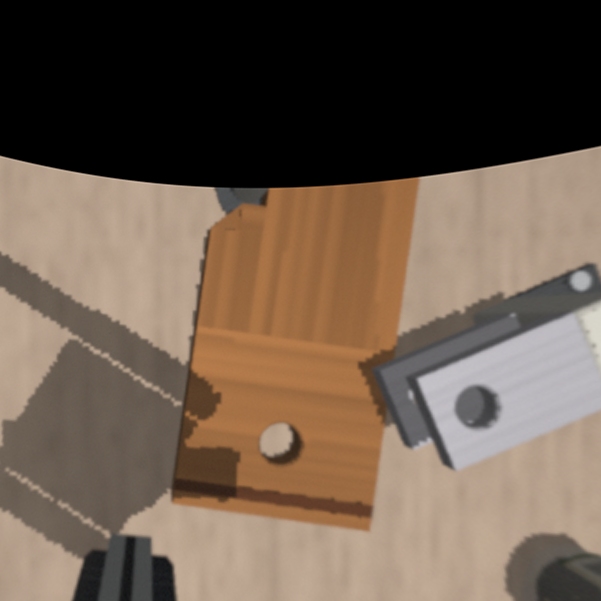

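The board heading is about -0.14 and the notch is on the pin within about 1 mm: FR corner (175,501), BR (370,529), hole (280,441). I'll descend and swing.

Emit:
{"name": "step_arm", "arguments": {"series": [[[0, 0, 1], 0], [[0, 0, 1], 0], [[0, 0, 1], 0], [[0, 0, 0.92], 0], [[0, 0, 0], 0]]}}

```text
clock: 7.1
eef_pos: [0.4277, -0.209, 0.0092]
tool_rot: [-0.002, 0.738, 0.675, -0.001]
wrist_force: [0.3, 0.5, 0.1]
opening: -0.0002
finger_force: 0.0
```

Emit:
{"name": "step_arm", "arguments": {"series": [[[0, 0.45, 0], 0], [[-0.08, 0.46, 0], -0.12], [[-0.08, 0.46, 0], -0.12], [[-0.08, 0.46, 0], -0.12], [[-0.08, 0.46, 0], -0.12]]}}

```text
clock: 7.72
eef_pos: [0.4763, -0.2177, 0.012]
tool_rot: [0.001, 0.65, 0.76, -0.0]
wrist_force: [-1.2, -0.7, -0.1]
opening: 0.0003
finger_force: 0.6
```

Emit:
{"name": "step_arm", "arguments": {"series": [[[-0.08, 0.46, 0], -0.12], [[-0.08, 0.46, 0], -0.12], [[-0.08, 0.46, 0], -0.12], [[0, 0, 0], 0]]}}

```text
clock: 8.22
eef_pos: [0.5047, -0.2164, 0.0122]
tool_rot: [0.001, 0.58, 0.814, 0.0]
wrist_force: [-0.1, -0.3, 0.5]
opening: 0.0002
finger_force: 0.0
```

Run:
```python
from look import *
s,c,a=look("p4",box=(.40,.7,-.27,.03));print(s["wrist_force"],s["eef_pos"],s["tool_rot"])
```

```text
[-0.08746121 -0.29275761  0.46816237] [ 0.50465485 -0.21640406  0.0121786 ] [1.24196983e-03 5.80492775e-01 8.14264428e-01 1.91199553e-04]
```

View pics/p4.png

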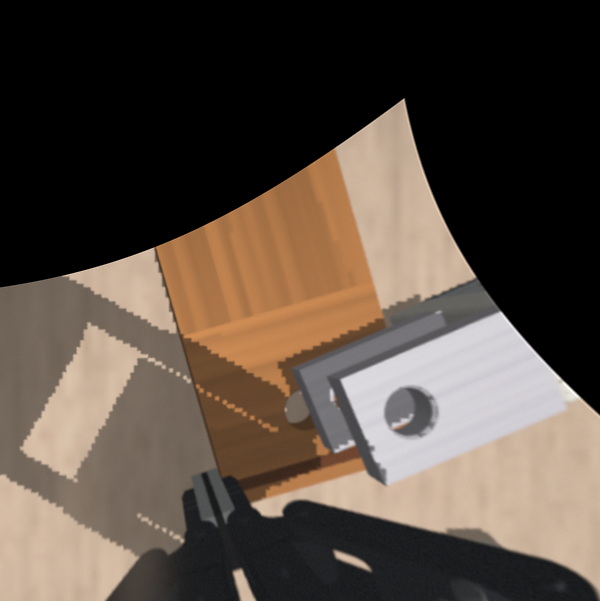

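The board is at about 0.27 rad and the finger is on the front edge near (218,470). I'll swing the remaining 0.13 rad gently, then press.

Emit:
{"name": "step_arm", "arguments": {"series": [[[-0.09, 0.38, 0], -0.05], [[-0.09, 0.38, 0], -0.05], [[-0.08, 0.3, 0], -0.04], [[0, 0, 0], 0]]}}

```text
clock: 8.78
eef_pos: [0.5245, -0.2134, 0.0107]
tool_rot: [-0.001, 0.551, 0.834, -0.0]
wrist_force: [-3.7, 0.6, 2.0]
opening: 0.0002
finger_force: 1.9
```

Emit:
{"name": "step_arm", "arguments": {"series": [[[0, 0.15, 0], 0], [[0, 0, 0], 0]]}}

```text
clock: 9.02
eef_pos: [0.5249, -0.2132, 0.0107]
tool_rot: [-0.003, 0.551, 0.835, -0.002]
wrist_force: [-12.6, -4.3, 7.9]
opening: -0.0
finger_force: 6.7
```

Emit:
{"name": "step_arm", "arguments": {"series": [[[0, -0.5, 0], 0], [[0, -0.5, -0.2], 0], [[0, 0, -1], 0], [[0, 0, -1], 0], [[0, 0, -1], 0]]}}

```text
clock: 9.65
eef_pos: [0.51, -0.2204, 0.0775]
tool_rot: [0.001, 0.551, 0.834, 0.0]
wrist_force: [0.1, -0.8, 0.3]
opening: -0.0003
finger_force: 0.0
```

Emit:
{"name": "step_arm", "arguments": {"series": [[[0, 0, -1], 0], [[0, 0, -1], 0], [[0, 0, -1], 0], [[0, 0, -1], 0], [[0, 0, -1], 0]]}}

```text
clock: 10.28
eef_pos: [0.509, -0.2201, 0.1762]
tool_rot: [-0.0, 0.551, 0.834, -0.0]
wrist_force: [0.4, 0.5, 0.5]
opening: -0.0001
finger_force: 0.0
```

Emit:
{"name": "step_arm", "arguments": {"series": [[[0, 0, -1], 0], [[0, 0, -1], 0], [[0, 0, 0], 0], [[0, 0, 0], 0]]}}

```text
clock: 10.78
eef_pos: [0.5087, -0.2199, 0.2143]
tool_rot: [-0.001, 0.551, 0.834, -0.0]
wrist_force: [-0.5, 0.8, -0.4]
opening: 0.0001
finger_force: 0.0
```

Run:
```python
from look import *
s,c,a=look("p5",box=(.40,.70,-.26,.02));print(s["eef_pos"],s["tool_rot"])
b=top(c,s,.058,.40,.70,-.26,.02,.5)
cv2.imwrite("pics/p5b.png",cv2.resize(np.hstack([a,b]),None,fx=.66,fy=.66))
```

```text
[ 0.50871854 -0.2199268   0.21427285] [-5.55832121e-04  5.51499211e-01  8.34175227e-01 -3.83403059e-05]
```

View pics/p5b.png

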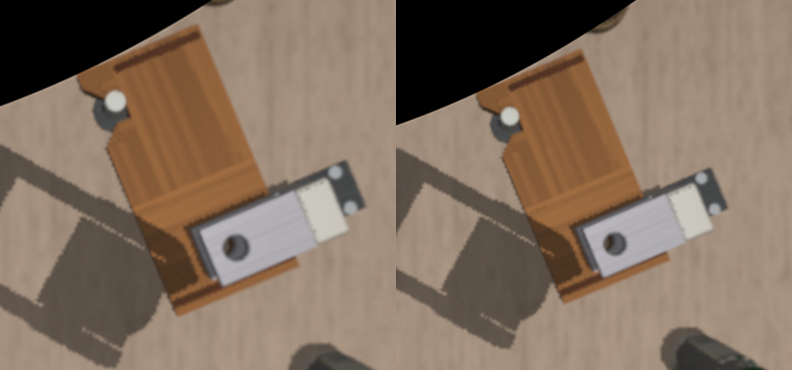

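The board is home. In the left panel (board plane) the back edge lies parallel against the upright, the pin is in the notch at (115,101), and the bracket hole is at (237,247). Next I'll refine the hole and locate the rod.

Run:
```python
from h import *;import pickle
for t in ("d1","p3","p5"):
    s,c=pickle.load(open(t+".pkl","rb"));b=top(c,s,.058,.53,.60,-.20,-.13,.25)
    g=cv2.GaussianBlur(cv2.cvtColor(b,cv2.COLOR_BGR2GRAY),(5,5),0)
    ci=cv2.HoughCircles(g,cv2.HOUGH_GRADIENT,1,50,param1=60,param2=10,minRadius=28,maxRadius=42)
    if ci is not None: print(t,[(round(.53+x*.00025,4),round(-.13-y*.00025,4),round(r*.25,1)) for x,y,r in ci[0][:2]])
s,d=pickle.load(open("d0.pkl","rb"));S,D=d["scene"],d["side"]
def tri(a,b):
    o1,v1=fray(S,np.array(a)*.64);o2,v2=fray(D,np.array(b)*.64);v1,v2=v1[0],v2[0]
    t=np.linalg.lstsq(np.c_[v1,-v2],o2-o1,rcond=None)[0];p,q=o1+t[0]*v1,o2+t[1]*v2
    return np.round((p+q)/2,4),round(np.linalg.norm(p-q)*1e3,1)
print(tri((353.5,299),(416,317)),tri((342.2,318),(396.8,351.5)))
```

```text
d1 [(np.float32(0.5669), np.float32(-0.1636), np.float32(9.3))]
p3 [(np.float32(0.5656), np.float32(-0.1646), np.float32(9.1)), (np.float32(0.5484), np.float32(-0.1596), np.float32(8.9))]
p5 [(np.float32(0.5659), np.float32(-0.1646), np.float32(8.6))]
(array([0.5376, 0.182 , 0.1309]), np.float64(4.3)) (array([0.5663, 0.1898, 0.0789]), np.float64(0.2))
```

```bash
cat > plan.py <<'E'
import numpy as np,math
from bench import monitor
from h import toolT
def plan(tgt,ang=None,n=None,start=None):
    s=monitor.read_state();T=toolT(s);p=np.array(s["eef_pos"]) if start is None else np.array(start[:3])
    a=math.atan2(T[1,0],T[0,0]) if start is None else start[3]
    da=0 if ang is None else (ang-a+math.pi)%(2*math.pi)-math.pi
    d=np.array(tgt)-p;n=n or max(math.ceil(np.abs(d).max()/.0195),math.ceil(abs(da)/.18),1)
    rows=[]
    for i in range(n):
        u=d/n/.02;x=np.array([math.cos(a),math.sin(a)]);y=np.array([x[1],-x[0]])
        rows.append([[round(float(u[:2]@x),3),round(float(u[:2]@y),3),round(float(-u[2]),3)],round(-da/n/.5,3)]);a+=da/n
    print("heading",round(a-da,3),"->",round(a,3),"n",n)
    for k in range(0,n,5): print(rows[k:k+5])
E
python3 -c "
from plan import *
plan([.50,.175,.25],.26,22)"
```

```text
heading 1.973 -> 0.26 n 22
[[[0.833, 0.334, -0.082], 0.156], [[0.857, 0.268, -0.082], 0.156], [[0.875, 0.2, -0.082], 0.156], [[0.888, 0.132, -0.082], 0.156], [[0.895, 0.062, -0.082], 0.156]]
[[[0.897, -0.008, -0.082], 0.156], [[0.894, -0.077, -0.082], 0.156], [[0.885, -0.147, -0.082], 0.156], [[0.871, -0.215, -0.082], 0.156], [[0.852, -0.282, -0.082], 0.156]]
[[[0.827, -0.348, -0.082], 0.156], [[0.798, -0.411, -0.082], 0.156], [[0.763, -0.472, -0.082], 0.156], [[0.724, -0.53, -0.082], 0.156], [[0.681, -0.585, -0.082], 0.156]]
[[[0.633, -0.636, -0.082], 0.156], [[0.582, -0.683, -0.082], 0.156], [[0.527, -0.726, -0.082], 0.156], [[0.469, -0.765, -0.082], 0.156], [[0.408, -0.799, -0.082], 0.156]]
[[[0.345, -0.829, -0.082], 0.156], [[0.279, -0.853, -0.082], 0.156]]
```

Emit:
{"name": "step_arm", "arguments": {"series": [[[0.83, 0.33, -0.08], 0.156], [[0.86, 0.27, -0.08], 0.156], [[0.87, 0.2, -0.08], 0.156], [[0.89, 0.13, -0.08], 0.156], [[0.9, 0.06, -0.08], 0.156]]}}

```text
clock: 11.45
eef_pos: [0.5064, -0.1295, 0.2215]
tool_rot: [-0.001, 0.704, 0.711, -0.001]
wrist_force: [-0.3, 0.3, 0.0]
opening: -0.0001
finger_force: 0.0
```

Emit:
{"name": "step_arm", "arguments": {"series": [[[0.9, -0.01, -0.08], 0.156], [[0.89, -0.08, -0.08], 0.156], [[0.89, -0.15, -0.08], 0.156], [[0.87, -0.22, -0.08], 0.156], [[0.85, -0.28, -0.08], 0.156]]}}

```text
clock: 12.08
eef_pos: [0.5043, -0.0399, 0.2296]
tool_rot: [-0.001, 0.828, 0.561, -0.001]
wrist_force: [-0.3, -0.9, -0.1]
opening: 0.0003
finger_force: 0.0
```

Emit:
{"name": "step_arm", "arguments": {"series": [[[0.83, -0.35, -0.08], 0.156], [[0.8, -0.41, -0.08], 0.156], [[0.76, -0.47, -0.08], 0.156], [[0.72, -0.53, -0.08], 0.156], [[0.68, -0.58, -0.08], 0.156]]}}

```text
clock: 12.7
eef_pos: [0.5025, 0.0496, 0.2376]
tool_rot: [-0.0, 0.921, 0.39, -0.001]
wrist_force: [1.1, -0.5, 0.9]
opening: -0.0002
finger_force: 0.0
```

Emit:
{"name": "step_arm", "arguments": {"series": [[[0.63, -0.64, -0.08], 0.156], [[0.58, -0.68, -0.08], 0.156], [[0.53, -0.73, -0.08], 0.156], [[0.47, -0.77, -0.08], 0.156], [[0.41, -0.8, -0.08], 0.156]]}}

```text
clock: 13.32
eef_pos: [0.5007, 0.1394, 0.2455]
tool_rot: [-0.0, 0.979, 0.204, -0.001]
wrist_force: [0.2, 0.5, -1.2]
opening: -0.0002
finger_force: 0.0
```

Emit:
{"name": "step_arm", "arguments": {"series": [[[0.34, -0.83, -0.08], 0.156], [[0.28, -0.85, -0.08], 0.156], [[0, 0, 0], 0], [[0, 0, 0], 0]]}}

```text
clock: 13.82
eef_pos: [0.5002, 0.1742, 0.2492]
tool_rot: [0.0, 0.992, 0.129, -0.001]
wrist_force: [0.7, -0.2, -0.5]
opening: 0.0
finger_force: 0.0
```

Run:
```python
from look import *
s,c,a=look("r1");print(s["eef_pos"],s["tool_rot"])
cv2.imwrite("pics/r1w.png",cv2.cvtColor(c["pixels"],cv2.COLOR_RGB2BGR))
h=cv2.cvtColor(c["pixels"],cv2.COLOR_RGB2HSV);m=(((h[...,0]<6)|(h[...,0]>174))&(h[...,1]>170)&(h[...,2]>60)).astype(np.uint8)
n,l,st,ce=cv2.connectedComponentsWithStats(m);print(st[1:][st[1:,4]>20].tolist())
```

```text
[0.50024594 0.17424314 0.24924815] [ 2.60455150e-04  9.91670061e-01  1.28801638e-01 -7.49067927e-04]
[[252, 97, 19, 30, 429], [255, 126, 18, 20, 283]]
```

View pics/r1w.png

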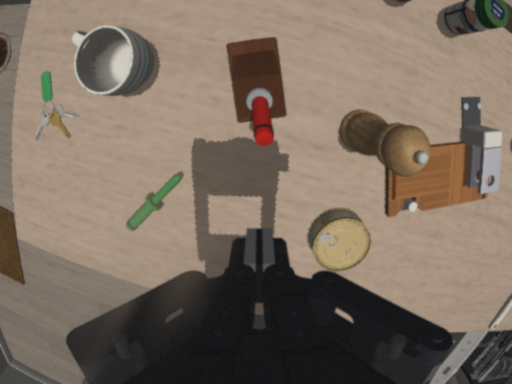

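The red handle runs from its collar at (260,98) to its end cap at (264,136), pointing straight toward the gripper. The mug is at (112,60), the green look-alike at (155,200), and the mill and tin are on the right. Next I'll solve the rod pose from these two pixels plus the known length and lean.

Run:
```python
from look import *
from scipy.optimize import fsolve
s,c=pickle.load(open("r1.pkl","rb"));px=c["pixels"]
h=cv2.cvtColor(px,cv2.COLOR_RGB2HSV);sub=h[85:112,240:282]
m=np.zeros(h.shape[:2],np.uint8);m[80:115,240:282]=((sub:=h[80:115,240:282])[...,1]<60)&(sub[...,2]>90)
n,l,st,ce=cv2.connectedComponentsWithStats(m);print("collar comps",[(st[i].tolist(),ce[i].round(1).tolist()) for i in range(1,n) if st[i,4]>20])
r=(((h[...,0]<6)|(h[...,0]>174))&(h[...,1]>170)&(h[...,2]>60)).astype(np.uint8);n,l,st,ce=cv2.connectedComponentsWithStats(r)
print("red",[(ce[i].round(1).tolist()) for i in range(1,n) if st[i,4]>20])
for pp,qq in (((264,136),(260,99)),((264,136),(260,98)),((264,137),(260,100))):
    o,vp=wray(c,s,pp);_,vq=wray(c,s,qq)
    f=lambda t:[(d:=o+t[0]*vp-o-t[1]*vq)[2]-.066*np.cos(np.pi/6),np.linalg.norm(d)-.066]
    for g in([.25,.31],[.3,.33]):
        t=fsolve(f,g);P,Q=o+t[0]*vp,o+t[1]*vq;u=(P-Q)/.066;G=Q+u*.035
        print(P.round(4),Q.round(4),"grip",G.round(4),"az",round(np.arctan2(u[1],u[0])-np.pi,3)%6.283)
P=onz(o,vp,.131);print("P@.131",P)
```

```text
collar comps [([246, 88, 27, 22, 285], [258.5, 96.6])]
red [[260.6, 112.0], [263.5, 135.4]]
[0.5377 0.1798 0.1156] [0.5685 0.1915 0.0584] grip [0.5522 0.1853 0.0887] az 0.36400000000000077
[0.5377 0.1798 0.1156] [0.5685 0.1915 0.0584] grip [0.5522 0.1853 0.0887] az 0.36400000000000077
[0.5389 0.1803 0.1242] [0.5698 0.1919 0.067 ] grip [0.5535 0.1857 0.0973] az 0.3600000000000003
[0.5389 0.1803 0.1242] [0.5698 0.1919 0.067 ] grip [0.5535 0.1857 0.0973] az 0.3600000000000003
[0.5366 0.1795 0.1142] [0.5674 0.1912 0.0571] grip [0.551  0.185  0.0874] az 0.3650000000000002
[0.5366 0.1795 0.1142] [0.5674 0.1912 0.0571] grip [0.551  0.185  0.0874] az 0.3650000000000002
P@.131 [0.53909543 0.18044169 0.131     ]
```

Run:
```python
from look import *
from plan import plan
s,c=pickle.load(open("r1.pkl","rb"))
for pts in (([252,42],[262,120]),([228,45],[237,121]),([277,38],[285,117])):
    X=onz(*wray(c,s,np.array(pts)),.01);d=X[0]-X[1];print(X.round(3).tolist(),round(np.arctan2(d[1],d[0]),3))
plan([.5525,.1855,.13],.37)
plan([.5525,.1855,.088],.37,start=[.5525,.1855,.13,.37])
```

```text
[[0.636, 0.219, 0.01], [0.542, 0.182, 0.01]] 0.382
[[0.625, 0.248, 0.01], [0.532, 0.212, 0.01]] 0.366
[[0.649, 0.191, 0.01], [0.553, 0.154, 0.01]] 0.363
heading 0.258 -> 0.37 n 7
[[[0.381, 0.016, 0.853], -0.032], [[0.381, 0.022, 0.853], -0.032], [[0.38, 0.029, 0.853], -0.032], [[0.38, 0.035, 0.853], -0.032], [[0.379, 0.041, 0.853], -0.032]]
[[[0.378, 0.047, 0.853], -0.032], [[0.378, 0.053, 0.853], -0.032]]
heading 0.37 -> 0.37 n 3
[[[0.0, 0.0, 0.7], -0.0], [[0.0, 0.0, 0.7], -0.0], [[0.0, 0.0, 0.7], -0.0]]
```

Emit:
{"name": "step_arm", "arguments": {"series": [[[0.38, 0.02, 0.85], -0.032], [[0.38, 0.02, 0.85], -0.032], [[0.38, 0.03, 0.85], -0.032], [[0.38, 0.035, 0.85], -0.032], [[0.38, 0.04, 0], -0.032]], "fingers": 0.2}}

```text
clock: 14.5
eef_pos: [0.5371, 0.1826, 0.1794]
tool_rot: [0.0, 0.986, 0.168, -0.002]
wrist_force: [0.2, -0.9, 0.6]
opening: 0.0683
finger_force: 0.0
```

Emit:
{"name": "step_arm", "arguments": {"series": [[[0.38, 0.05, 0], -0.032], [[0.38, 0.05, 0], -0.032], [[0, 0, 0], 0]]}}

```text
clock: 14.88
eef_pos: [0.5537, 0.1862, 0.183]
tool_rot: [-0.0, 0.983, 0.184, 0.001]
wrist_force: [-0.3, 0.1, 0.2]
opening: 0.0681
finger_force: 0.0
```

Run:
```python
from look import *
from plan import plan
s,c,a=look("r2");print(s["eef_pos"],s["opening"])
h=cv2.cvtColor(c["pixels"],cv2.COLOR_RGB2HSV);r=(((h[...,0]<6)|(h[...,0]>174))&(h[...,1]>170)&(h[...,2]>60)).astype(np.uint8);n,l,st,ce=cv2.connectedComponentsWithStats(r)
print("red",[(st[i].tolist(),ce[i].round(1).tolist()) for i in range(1,n) if st[i,4]>20])
# predicted pixels
P=np.array([.539,.1804,.131]);u=np.array([-.468,-.176,.866])
print(wproj(c,s,[P,P-.063*u,P-.066*u,s["eef_pos"]]).round(1))
cv2.imwrite("pics/r2w.png",cv2.cvtColor(c["pixels"],cv2.COLOR_RGB2BGR))
plan([.5525,.1855,.088],.37)
```

```text
[0.55371727 0.18624284 0.18299367] 0.06813781301533661
red [([249, 164, 21, 49, 886], [259.0, 188.9]), ([249, 214, 22, 20, 359], [259.8, 223.7])]
[[259.9 227.6]
 [260.  166.4]
 [260.  164. ]
 [260.1 243.9]]
heading 0.369 -> 0.37 n 5
[[[-0.01, 0.003, 0.947], -0.0], [[-0.01, 0.003, 0.947], -0.0], [[-0.01, 0.003, 0.947], -0.0], [[-0.01, 0.003, 0.947], -0.0], [[-0.01, 0.003, 0.947], -0.0]]
```

View pics/r2w.png

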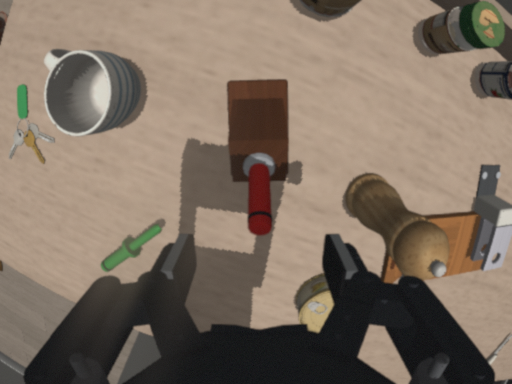

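The handle is centred between the open fingers, with its cap at (260,224) and collar at (260,162). I'll triangulate the cap and collar from the two wrist views.

Run:
```python
from look import *
A=pickle.load(open("r1.pkl","rb"));B=pickle.load(open("r2.pkl","rb"))
for a,b in (((263.7,135.8),(260,223.8)),((259.3,97),(259.5,162.5))):
    o1,v1=wray(A[1],A[0],a);o2,v2=wray(B[1],B[0],b)
    t=np.linalg.lstsq(np.c_[v1,-v2],o2-o1,rcond=None)[0];p,q=o1+t[0]*v1,o2+t[1]*v2;print((p+q)/2,p-q)
```

```text
[0.53927554 0.18053997 0.12532103] [-9.20389402e-05  2.26832545e-04  6.94117361e-07]
[0.57085842 0.1929446  0.07335765] [-3.10823180e-05  7.67434180e-05  7.49147647e-08]
```

Emit:
{"name": "step_arm", "arguments": {"series": [[[-0.01, 0, 1], 0], [[-0.01, 0, 1], 0], [[-0.01, 0, 1], 0], [[-0.01, 0, 1], 0], [[-0.01, 0, 1], 0]]}}

```text
clock: 15.55
eef_pos: [0.5515, 0.1856, 0.0803]
tool_rot: [0.0, 0.983, 0.184, -0.0]
wrist_force: [-0.0, 0.5, -0.2]
opening: 0.0685
finger_force: 0.0
```

Emit:
{"name": "step_arm", "arguments": {"series": [[[0, 0, 0], 0], [[0, 0, 0], 0], [[0, 0, 0], 0], [[0, 0, 0], 0], [[0, 0, 0], 0]], "fingers": 1, "force": 40}}

```text
clock: 16.18
eef_pos: [0.5527, 0.1859, 0.0834]
tool_rot: [-0.0, 0.983, 0.184, 0.001]
wrist_force: [-0.8, -0.2, 3.8]
opening: 0.017
finger_force: 39.1
```

Emit:
{"name": "step_arm", "arguments": {"series": [[[-0.25, 0, -0.433], 0], [[-0.25, 0, -0.433], 0], [[0, 0, 0], 0]]}}

```text
clock: 16.55
eef_pos: [0.5428, 0.1821, 0.1009]
tool_rot: [0.0, 0.983, 0.184, 0.001]
wrist_force: [2.9, 1.3, 2.3]
opening: 0.0167
finger_force: 39.3
```

Emit:
{"name": "step_arm", "arguments": {"series": [[[-0.35, 0, -0.606], 0], [[-0.35, 0, -0.606], 0], [[-0.35, 0, -0.606], 0], [[-0.35, 0, -0.606], 0], [[0, 0, 0], 0]]}}

```text
clock: 17.18
eef_pos: [0.5161, 0.1718, 0.1488]
tool_rot: [0.0, 0.983, 0.184, 0.0]
wrist_force: [0.5, -0.1, -1.4]
opening: 0.0171
finger_force: 39.3
```

Run:
```python
from look import *
s,c,a=look("r3");print(s["eef_pos"],s["opening"],s["wrist_force"])
cv2.imwrite("pics/r3w.png",cv2.cvtColor(c["pixels"],cv2.COLOR_RGB2BGR))
```

```text
[0.51607924 0.17180477 0.14876611] 0.017095371287788166 [ 0.51866854 -0.0836598  -1.43874457]
```

View pics/r3w.png

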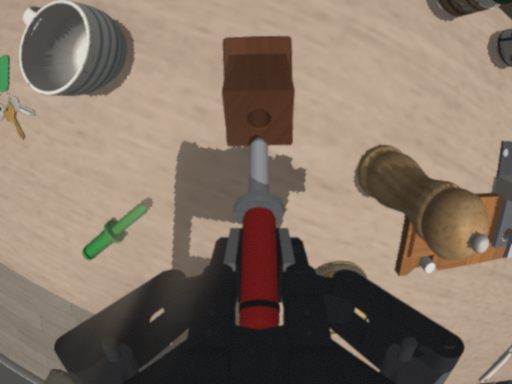

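The rod is clear of the holder and held at its 30° lean, with its foot at (258,140). I've now viewed more pictures than allowed (12, against a limit of 10), so from here I'll measure numerically only. Next is carrying the rod over to the bracket.

Run:
```python
from look import *
from plan import plan
s,c=pickle.load(open("r3.pkl","rb"));T=toolT(s)
X=np.array([[.048,0,.066],[.0,0,-.019],[.048-.059*.5,0,.066-.059*.866]]);print(wproj(c,s,X@T[:3,:3].T+T[:3,3]).round(1))
g=cv2.cvtColor(c["pixels"],cv2.COLOR_RGB2HSV)
for r in range(128,216,8):
    k=np.where((g[r,230:290,1]<50)&(g[r,230:290,2]>70))[0]+230; print(r,(k.min(),k.max(),len(k)) if len(k) else None)
plan([.516,.172,.25],.37,6)
plan([.521,-.181,.25],.37,19,start=[.516,.172,.25,.37])
```

```text
[[259.7 136.6]
 [260.2 262.9]
 [260.  202.5]]
128 None
136 None
144 (np.int64(250), np.int64(266), 17)
152 (np.int64(249), np.int64(267), 19)
160 (np.int64(249), np.int64(268), 20)
168 (np.int64(248), np.int64(269), 22)
176 (np.int64(249), np.int64(269), 21)
184 (np.int64(248), np.int64(269), 22)
192 (np.int64(245), np.int64(272), 28)
200 (np.int64(235), np.int64(282), 48)
208 (np.int64(233), np.int64(284), 35)
heading 0.369 -> 0.37 n 6
[[[0.0, -0.002, -0.849], -0.0], [[0.0, -0.002, -0.849], -0.0], [[0.0, -0.002, -0.849], -0.0], [[0.0, -0.002, -0.849], -0.0], [[0.0, -0.002, -0.849], -0.0]]
[[[0.0, -0.002, -0.849], -0.0]]
heading 0.37 -> 0.37 n 19
[[[-0.324, 0.871, -0.0], -0.0], [[-0.324, 0.871, -0.0], -0.0], [[-0.324, 0.871, -0.0], -0.0], [[-0.324, 0.871, -0.0], -0.0], [[-0.324, 0.871, -0.0], -0.0]]
[[[-0.324, 0.871, -0.0], -0.0], [[-0.324, 0.871, -0.0], -0.0], [[-0.324, 0.871, -0.0], -0.0], [[-0.324, 0.871, -0.0], -0.0], [[-0.324, 0.871, -0.0], -0.0]]
[[[-0.324, 0.871, -0.0], -0.0], [[-0.324, 0.871, -0.0], -0.0], [[-0.324, 0.871, -0.0], -0.0], [[-0.324, 0.871, -0.0], -0.0], [[-0.324, 0.871, -0.0], -0.0]]
[[[-0.324, 0.871, -0.0], -0.0], [[-0.324, 0.871, -0.0], -0.0], [[-0.324, 0.871, -0.0], -0.0], [[-0.324, 0.871, -0.0], -0.0]]
```

Emit:
{"name": "step_arm", "arguments": {"series": [[[0, 0, -1], 0], [[0, 0, -1], 0], [[0, 0, -1], 0], [[0, 0, -1], 0], [[0, 0, -1], 0]]}}

```text
clock: 17.85
eef_pos: [0.5166, 0.172, 0.2497]
tool_rot: [-0.0, 0.983, 0.184, 0.0]
wrist_force: [0.2, 0.2, -1.1]
opening: 0.0169
finger_force: 39.3
```

Emit:
{"name": "step_arm", "arguments": {"series": [[[-0.324, 0.87, 0], 0], [[-0.324, 0.87, 0], 0], [[-0.324, 0.87, 0], 0], [[-0.324, 0.87, 0], 0], [[-0.324, 0.87, 0], 0]]}}

```text
clock: 18.48
eef_pos: [0.5174, 0.0776, 0.2475]
tool_rot: [-0.0, 0.983, 0.183, -0.0]
wrist_force: [-0.1, -0.1, -1.0]
opening: 0.017
finger_force: 39.3
```

Emit:
{"name": "step_arm", "arguments": {"series": [[[-0.324, 0.87, 0], 0], [[-0.324, 0.87, 0], 0], [[-0.324, 0.87, 0], 0], [[-0.324, 0.87, 0], 0], [[-0.324, 0.87, 0], 0]]}}

```text
clock: 19.1
eef_pos: [0.5188, -0.0149, 0.2479]
tool_rot: [0.0, 0.983, 0.184, 0.0]
wrist_force: [0.3, 0.5, -0.3]
opening: 0.0171
finger_force: 39.3
```

Emit:
{"name": "step_arm", "arguments": {"series": [[[-0.324, 0.87, 0], 0], [[-0.324, 0.87, 0], 0], [[-0.324, 0.87, 0], 0], [[-0.324, 0.87, 0], 0], [[-0.324, 0.87, 0], 0]]}}

```text
clock: 19.73
eef_pos: [0.52, -0.1078, 0.2479]
tool_rot: [0.0, 0.983, 0.184, -0.0]
wrist_force: [-0.1, -0.6, -0.6]
opening: 0.017
finger_force: 39.3
```

Emit:
{"name": "step_arm", "arguments": {"series": [[[-0.324, 0.87, 0.6], 0], [[-0.324, 0.87, 0.8], 0], [[-0.324, 0.87, 1], 0], [[-0.324, 0.87, 1], 0], [[0, 0, 0.6], 0]]}}

```text
clock: 20.35
eef_pos: [0.52, -0.1816, 0.1653]
tool_rot: [-0.001, 0.983, 0.183, -0.001]
wrist_force: [0.2, 0.3, -0.6]
opening: 0.0171
finger_force: 39.3
```

Emit:
{"name": "step_arm", "arguments": {"series": [[[0, 0, 0], 0], [[0, 0, 0], 0]]}}

```text
clock: 20.6
eef_pos: [0.5214, -0.1805, 0.1686]
tool_rot: [0.0, 0.983, 0.184, 0.0]
wrist_force: [0.1, 0.4, -0.3]
opening: 0.0173
finger_force: 39.3
```

```bash
cat > meas.py <<'E'
from look import *
def meas(tag):
    s,c,a=look(tag);T=toolT(s)
    b=top(c,s,.058,.53,.60,-.20,-.13,.25);cv2.imwrite(f"pics/{tag}h.png",b)
    g=cv2.GaussianBlur(cv2.cvtColor(b,cv2.COLOR_BGR2GRAY),(5,5),0)
    ci=cv2.HoughCircles(g,cv2.HOUGH_GRADIENT,1,50,param1=60,param2=10,minRadius=28,maxRadius=42)
    print("tcp",s["eef_pos"].round(4),"F",s["wrist_force"].round(1),"open",round(s["opening"],4))
    if ci is not None: print("hole",[(round(.53+x*.00025,4),round(-.13-y*.00025,4),round(r*.25,1)) for x,y,r in ci[0][:2]])
    return s,c,T
E
python3 - <<'E'
from meas import *
s,c,T=meas("i1")
X=np.array([[.048,0,.066]])@T[:3,:3].T+T[:3,3];print("foot",X.round(4),wproj(c,s,X).round(1),"hole px",wproj(c,s,[[.566,-.164,.058]]).round(1))
g=cv2.cvtColor(c["pixels"],cv2.COLOR_RGB2HSV)
for r in range(100,190,6): print(r,"".join("#" if v<60 else ("+" if v<110 else ".") for v in g[r,225:295:2,2]),"".join("s" if v<40 else "." for v in g[r,225:295:2,1]))
E
```

```text
tcp [ 0.5214 -0.1805  0.1686] F [ 0.1  0.4 -0.3] open 0.0173
hole [(np.float32(0.5661), np.float32(-0.1641), np.float32(9.1)), (np.float32(0.5501), np.float32(-0.1689), np.float32(7.4))]
foot [[ 0.5663 -0.1631  0.1026]] [[259.7 136.6]] hole px [[260.4 129.2]]
100 ................................++. ......ssssssssssssssssssssssss.....
106 ...............................+++. ......ssssssssssssssssssssssss.....
112 ................................++. ......ssssssssssssssssssssssss.....
118 ...............................+++. .......sssssssssssssssssssssss.....
124 .....................+..........++. .......ssssssss.......ssssssss.....
130 +++...........++....+++.........++. .......ssssssss......sssssssss.....
136 +............+++++.++...........++. .......sssssssssssssssssssssss.....
142 ++++++......++.................+++. .......sssssssssssssssssssssss.....
148 +++++++.....++..................++. .......sssssssssssssssssssssss.....
154 ++++++++++++++..................++. .............ssssssss..............
160 ++++++++++++++.......+..........++. .............sssssssss.............
166 ++++++++++++++.......+++..++...+++. .............sssssssss.............
172 +++++++++++++........++++++++++++++ ............ssssssssss.............
178 ++++++++++++++........+++++++++++++ ............sssssssssss............
184 +++++++++++++++++++++++++++++++++++ ............ssssssssss.............
```

Emit:
{"name": "step_arm", "arguments": {"series": [[[0, 0.07, 1], 0], [[0, 0, 1], 0], [[0, 0, 0.15], 0], [[0, 0, 0.1], 0], [[0, 0, 0], 0]]}}

```text
clock: 21.28
eef_pos: [0.5217, -0.1822, 0.1232]
tool_rot: [0.0, 0.983, 0.184, 0.0]
wrist_force: [-0.2, 0.4, -0.6]
opening: 0.0168
finger_force: 39.3
```

Emit:
{"name": "step_arm", "arguments": {"series": [[[0, 0, 0.1], 0], [[0, 0, 0.1], 0], [[0, 0, 0], 0]]}}

```text
clock: 21.65
eef_pos: [0.5214, -0.1821, 0.1188]
tool_rot: [-0.0, 0.983, 0.184, -0.0]
wrist_force: [-0.2, -0.6, -0.8]
opening: 0.0173
finger_force: 39.3
```

Emit:
{"name": "step_arm", "arguments": {"series": [[[0, 0, 0.1], 0], [[0.1, 0, 0], 0], [[0.1, 0, 0], 0], [[0.1, 0, 0], 0], [[0, 0, 0], 0]], "force": 25}}

```text
clock: 22.28
eef_pos: [0.5272, -0.1799, 0.117]
tool_rot: [0.0, 0.983, 0.184, 0.0]
wrist_force: [0.6, -0.5, -0.8]
opening: 0.0171
finger_force: 39.3
```

```bash
cat > rod.py <<'E'
from meas import *
def rod(tag):
    """handle cap centre, collar rows in wrist picture -> tilt in tool xz plane"""
    s,c,T=meas(tag);h=cv2.cvtColor(c["pixels"],cv2.COLOR_RGB2HSV)
    g=h[60:230,225:295];
    for r in range(100,240,6):
        k=np.where((h[r,225:295,1]<45)&(h[r,225:295,2]>70))[0]+225
        q=np.where(((h[r,225:295,0]<6)|(h[r,225:295,0]>174))&(h[r,225:295,1]>170))[0]+225
        print(r,(k.min(),k.max()) if len(k) else "-","R",(q.min(),q.max()) if len(q)>3 else "-")
    m=(((h[...,0]<6)|(h[...,0]>174))&(h[...,1]>170)&(h[...,2]>50)).astype(np.uint8);n,l,st,ce=cv2.connectedComponentsWithStats(m)
    print("red",[(st[i,:4].tolist(),ce[i].round(1).tolist()) for i in range(1,n) if st[i,4]>30])
    for a in (30,25,20,15,10,5,0):
        t=np.radians(a);u=np.array([-np.sin(t),0,-np.cos(t)]);G=np.array([0,0,-.019])
        X=np.array([G-.098*u,G-.036*u,G+.027*u]);print(a,wproj(c,s,X@T[:3,:3].T+T[:3,3]).round(1)[:,1])
E
python3 -c "
from rod import *
rod('i2')"
```

```text
tcp [ 0.5272 -0.1799  0.117 ] F [ 0.6 -0.5 -0.8] open 0.0171
hole [(np.float32(0.5664), np.float32(-0.1646), np.float32(8.7)), (np.float32(0.5626), np.float32(-0.1801), np.float32(7.5))]
100 (np.int64(228), np.int64(287)) R -
106 (np.int64(229), np.int64(287)) R -
112 (np.int64(229), np.int64(288)) R -
118 (np.int64(229), np.int64(288)) R -
124 (np.int64(230), np.int64(288)) R -
130 (np.int64(230), np.int64(288)) R -
136 (np.int64(230), np.int64(288)) R -
142 (np.int64(230), np.int64(288)) R -
148 (np.int64(230), np.int64(288)) R -
154 (np.int64(231), np.int64(288)) R -
160 (np.int64(232), np.int64(288)) R -
166 (np.int64(232), np.int64(288)) R -
172 (np.int64(232), np.int64(276)) R -
178 (np.int64(249), np.int64(268)) R -
184 (np.int64(249), np.int64(268)) R -
190 (np.int64(249), np.int64(268)) R -
196 (np.int64(239), np.int64(278)) R -
202 (np.int64(235), np.int64(282)) R -
208 (np.int64(233), np.int64(284)) R (np.int64(257), np.int64(260))
214 (np.int64(234), np.int64(283)) R (np.int64(246), np.int64(271))
220 (np.int64(236), np.int64(281)) R (np.int64(244), np.int64(273))
226 - R (np.int64(244), np.int64(274))
232 (np.int64(229), np.int64(288)) R (np.int64(243), np.int64(274))
238 (np.int64(230), np.int64(288)) R (np.int64(243), np.int64(275))
red [([240, 208, 38, 95], [258.8, 256.8]), ([241, 306, 37, 23], [258.9, 317.0])]
30 [135.3 205.1 315.4]
25 [144.8 208.7 313.7]
20 [154.4 212.5 311.5]
15 [164.2 216.6 308.9]
10 [174.2 220.8 305.7]
5 [184.2 225.3 302.1]
0 [194.3 229.9 298.1]
```

Emit:
{"name": "step_arm", "arguments": {"series": [[[0.1, 0, 0], 0], [[0.1, 0, 0], 0], [[0.1, 0, -0.04], 0], [[0.1, 0, -0.04], 0], [[0, 0, 0], 0]]}}

```text
clock: 22.95
eef_pos: [0.5343, -0.1773, 0.119]
tool_rot: [0.0, 0.983, 0.184, -0.001]
wrist_force: [-4.3, -1.4, 2.5]
opening: 0.0169
finger_force: 39.5
```

Emit:
{"name": "step_arm", "arguments": {"series": [[[0.1, 0, -0.04], 0], [[0.1, 0, -0.04], 0], [[0.1, 0, -0.03], 0], [[0.1, 0, -0.03], 0], [[0, 0, 0], 0]]}}

```text
clock: 23.58
eef_pos: [0.5422, -0.174, 0.1213]
tool_rot: [-0.0, 0.983, 0.184, 0.0]
wrist_force: [-0.1, -0.4, -1.0]
opening: 0.0173
finger_force: 39.3
```

```bash
python3 -c "
from rod import *
rod('i3')" | grep -v ' R -'
```

```text
tcp [ 0.5422 -0.174   0.1213] F [-0.1 -0.4 -1. ] open 0.0173
hole [(np.float32(0.5791), np.float32(-0.1576), np.float32(7.2)), (np.float32(0.5741), np.float32(-0.1994), np.float32(8.6))]
208 (np.int64(234), np.int64(283)) R (np.int64(257), np.int64(260))
214 (np.int64(234), np.int64(283)) R (np.int64(246), np.int64(271))
220 (np.int64(236), np.int64(281)) R (np.int64(244), np.int64(273))
226 - R (np.int64(244), np.int64(274))
232 (np.int64(229), np.int64(288)) R (np.int64(243), np.int64(274))
238 (np.int64(230), np.int64(288)) R (np.int64(243), np.int64(275))
red [([240, 208, 38, 95], [258.8, 256.8]), ([241, 306, 37, 23], [258.9, 316.9])]
30 [135.3 205.1 315.4]
25 [144.8 208.7 313.7]
20 [154.4 212.5 311.5]
15 [164.2 216.6 308.9]
10 [174.2 220.8 305.7]
5 [184.2 225.3 302.1]
0 [194.3 229.9 298.1]
```

The foot popped out without the rod turning, because it was too shallow and the grip too tight. I'll retry: lift, re-aim, enter along the rod's own axis, and use a lighter grip.

Emit:
{"name": "step_arm", "arguments": {"series": [[[0, 0, -1], 0], [[-0.82, 0.015, 0], 0], [[-0.82, 0.015, 0], 0], [[0, 0, 0], 0], [[0, 0, 0], 0]], "fingers": 1, "force": 20}}

```text
clock: 24.25
eef_pos: [0.5112, -0.1867, 0.1411]
tool_rot: [-0.0, 0.983, 0.183, -0.0]
wrist_force: [-0.2, 0.2, -1.3]
opening: 0.0169
finger_force: 39.3
```

Emit:
{"name": "step_arm", "arguments": {"series": [[[0.25, 0, 0.433], 0], [[0.25, 0, 0.433], 0], [[0.1, 0, 0.173], 0], [[0, 0, 0], 0]]}}

```text
clock: 24.75
eef_pos: [0.5227, -0.1819, 0.1197]
tool_rot: [-0.0, 0.983, 0.184, -0.001]
wrist_force: [0.8, 0.6, -1.3]
opening: 0.0167
finger_force: 39.3
```

```bash
python3 -c "
from rod import *
s,c,T=meas('i4')
h=cv2.cvtColor(c['pixels'],cv2.COLOR_RGB2HSV)
for r in range(100,200,4): print(r,' '.join('%3d'%v for v in h[r,228:292:3,2]))
cv2.imwrite('pics/i4w.png',cv2.cvtColor(c['pixels'],cv2.COLOR_RGB2BGR))
print(wproj(c,s,[[.566,-.164,.058],[.574,-.1609,.058],[.558,-.1671,.058]]).round(1))
"
```

```text
tcp [ 0.5227 -0.1819  0.1197] F [ 0.8  0.6 -1.3] open 0.0167
hole [(np.float32(0.5666), np.float32(-0.1644), np.float32(8.8)), (np.float32(0.5549), np.float32(-0.1536), np.float32(7.1))]
100 171 211 213 211 207 210 208 210 210 204 210 210 208 210 210 211 207 206 208 209 169 106
104 164 209 213 211 207 211 208 210 211 204 209 212 208 211 209 211 207 205 209 209 169 103
108 164 209 212 213 205 210 208 209 211 204 208 212 209 210 208 210 206 205 208 207 172 106
112 164 208 211 212 205 209 208 208 210 205 206 211 209 210 209 210 207 204 208 206 171 100
116 160 207 211 212 206 207 207 207 211 203 207 210 208 209 210 209 206 204 209 206 174 103
120 160 206 211 210 205 207 208 207 210 204 207 210 208 209 210 208 206 204 210 206 177 109
124 161 201 212 210 206 207 209 207 209 205 206 211 209 209 208 209 206 203 209 206 171 100
128 163 201 210 210 205 206 209 206 186 164 177 178 147 188 208 208 208 203 208 206 180 100
132 129 197 210 210 206 206 208 144 111 104 135 183 137 102 152 208 207 203 208 206 180 114
136 101 194 208 209 206 204 184  94  80 102 105 169 101 100 101 192 207 203 207 206 1
[... 732 characters left out ...]
56 163 105
172  96  88  89  90  92  92  91  90 119 133 143 141 130 106  82  86 123 156 155 156 163 111
176  95  89  89  91  93  91  91  82 101 132 142 141 132 106  83  85  85 134 154 138 124 109
180  96  90  88  91  91  92  91  80  89  95 114 137 132 109  84  85  85  84  84  85  87  65
184  96  89  86  90  90  92  89  81  88  92  97  95  92  82  82  86  85  85  84  83  87  65
188 100  96  94  96  98  99  98  83  88  92  94  93  89  82  96  98 100  98  98  97  99  99
192 101 102 102 100 101 100  96  84  89  88  91  89  88  87  89  97  99 101 100 100 100 101
196 101 100 100  99  87  84  88  89  89  91  94  93  90  89  88  87  86  98 102 101 100 100
[[258.4 139.2]
 [258.4 126.9]
 [258.4 151.2]]
```

Emit:
{"name": "step_arm", "arguments": {"series": [[[0.1, 0, 0.173], 0], [[0.1, 0, 0.173], 0], [[0, 0, 0], 0]]}}

```text
clock: 25.18
eef_pos: [0.5264, -0.1806, 0.1133]
tool_rot: [-0.0, 0.983, 0.184, -0.0]
wrist_force: [0.6, 0.7, -1.4]
opening: 0.0169
finger_force: 39.3
```

Emit:
{"name": "step_arm", "arguments": {"series": [[[0.05, 0, 0.173], 0], [[0.05, 0, 0.173], 0], [[0, 0, 0], 0]]}}

```text
clock: 25.55
eef_pos: [0.5282, -0.1799, 0.1063]
tool_rot: [-0.0, 0.983, 0.184, -0.0]
wrist_force: [-0.6, 0.5, -0.2]
opening: 0.017
finger_force: 39.3
```

Emit:
{"name": "step_arm", "arguments": {"series": [[[0.1, 0, -0.05], 0], [[0.1, 0, -0.05], 0], [[0.1, 0, -0.05], 0], [[0, 0, 0], 0]]}}

```text
clock: 26.05
eef_pos: [0.5331, -0.1779, 0.1092]
tool_rot: [-0.0, 0.983, 0.184, -0.001]
wrist_force: [-5.1, -2.3, -0.7]
opening: 0.0171
finger_force: 39.2
```

Emit:
{"name": "step_arm", "arguments": {"series": [[[0.1, 0, -0.05], 0], [[0.1, 0, -0.05], 0], [[0.1, 0, -0.05], 0], [[0, 0, 0], 0]]}}

```text
clock: 26.55
eef_pos: [0.5394, -0.1755, 0.1125]
tool_rot: [-0.0, 0.983, 0.184, -0.0]
wrist_force: [-5.2, -1.5, -3.1]
opening: 0.0168
finger_force: 38.8
```

```bash
python3 -c "
from rod import *
rod('i5')" | grep -v ' R -'
```

```text
tcp [ 0.5394 -0.1755  0.1125] F [-5.2 -1.5 -3.1] open 0.0168
hole [(np.float32(0.5664), np.float32(-0.1644), np.float32(8.9))]
214 (np.int64(234), np.int64(283)) R (np.int64(252), np.int64(266))
220 (np.int64(234), np.int64(283)) R (np.int64(246), np.int64(271))
226 (np.int64(236), np.int64(281)) R (np.int64(245), np.int64(273))
232 (np.int64(229), np.int64(288)) R (np.int64(243), np.int64(274))
238 (np.int64(230), np.int64(288)) R (np.int64(243), np.int64(274))
red [([240, 213, 39, 88], [258.9, 258.1]), ([240, 303, 38, 26], [258.7, 315.5])]
30 [135.3 205.1 315.4]
25 [144.8 208.7 313.7]
20 [154.4 212.5 311.5]
15 [164.2 216.6 308.9]
10 [174.2 220.8 305.7]
5 [184.2 225.3 302.1]
0 [194.3 229.9 298.1]
```

It works: the rod is pivoting in the pads at only about 5 N. I'll carry on to upright.

Emit:
{"name": "step_arm", "arguments": {"series": [[[0.12, 0, -0.03], 0], [[0.12, 0, -0.03], 0], [[0.12, 0, -0.03], 0], [[0.12, 0, -0.02], 0], [[0.12, 0, -0.02], 0]]}}

```text
clock: 27.22
eef_pos: [0.551, -0.1715, 0.1162]
tool_rot: [0.0, 0.983, 0.184, 0.0]
wrist_force: [-6.3, -1.0, 1.7]
opening: 0.0169
finger_force: 38.4
```

Emit:
{"name": "step_arm", "arguments": {"series": [[[0.12, 0, 0], 0], [[0.12, 0, 0], 0], [[0.12, 0, 0], 0], [[0.12, 0, 0], 0], [[0.12, 0, 0], 0]]}}

```text
clock: 27.85
eef_pos: [0.5627, -0.1673, 0.1167]
tool_rot: [0.0, 0.983, 0.184, 0.001]
wrist_force: [-5.6, -1.5, 2.5]
opening: 0.0171
finger_force: 38.0
```

```bash
python3 -c "
from rod import *
rod('i6')" | grep -v ' R -'
```

```text
tcp [ 0.5627 -0.1673  0.1167] F [-5.6 -1.5  2.5] open 0.0171
hole [(np.float32(0.5364), np.float32(-0.1766), np.float32(10.4))]
232 (np.int64(230), np.int64(288)) R (np.int64(248), np.int64(270))
238 (np.int64(230), np.int64(288)) R (np.int64(245), np.int64(273))
red [([240, 227, 39, 70], [258.8, 262.0]), ([239, 296, 40, 33], [258.9, 312.3])]
30 [135.3 205.1 315.4]
25 [144.8 208.7 313.7]
20 [154.4 212.5 311.5]
15 [164.2 216.6 308.9]
10 [174.2 220.8 305.7]
5 [184.2 225.3 302.1]
0 [194.3 229.9 298.1]
```

Emit:
{"name": "step_arm", "arguments": {"series": [[[0.12, 0, 0], 0], [[0.12, 0, 0], 0], [[0.1, 0, 0], 0], [[0.1, 0, 0], 0], [[0, 0, 0], 0]]}}

```text
clock: 28.52
eef_pos: [0.5707, -0.164, 0.116]
tool_rot: [0.0, 0.983, 0.184, 0.001]
wrist_force: [-3.7, -1.8, 1.3]
opening: 0.017
finger_force: 37.7
```

```bash
python3 -c "
from rod import *
rod('i7')
from bench import eyes
d={n:eyes.camera(n) for n in ('scene','side')};pickle.dump(d,open('i7f.pkl','wb'))
for n,c in d.items():
    h=cv2.cvtColor(c['pixels'],cv2.COLOR_RGB2HSV);m=((h[...,0]<6)|(h[...,0]>174))&(h[...,1]>180)&(h[...,2]>50)
    k,l,st,ce=cv2.connectedComponentsWithStats(m.astype(np.uint8))
    u=fproj(c,[[.566,-.164,.10],[.566,-.164,.16]]);print(n,'vertical px',u.round(1).tolist())
    for i in range(1,k):
        if st[i,4]>12 and np.linalg.norm(ce[i]-u.mean(0))<30:
            p=np.argwhere(l==i)[:,::-1]-ce[i];print(st[i].tolist(),ce[i].round(1),np.linalg.svd(p,full_matrices=False)[2][0].round(3))
" | grep -v ' R -'
```

```text
tcp [ 0.5707 -0.164   0.116 ] F [-3.7 -1.8  1.3] open 0.017
hole [(np.float32(0.5419), np.float32(-0.1749), np.float32(9.2))]
238 (np.int64(230), np.int64(288)) R (np.int64(248), np.int64(270))
red [([240, 232, 39, 63], [258.9, 263.3]), ([239, 293, 41, 36], [258.8, 310.7])]
30 [135.3 205.1 315.4]
25 [144.8 208.7 313.7]
20 [154.4 212.5 311.5]
15 [164.2 216.6 308.9]
10 [174.2 220.8 305.7]
5 [184.2 225.3 302.1]
0 [194.3 229.9 298.1]
scene vertical px [[291.5, 169.0], [292.2, 153.8]]
side vertical px [[250.2, 159.0], [250.2, 140.3]]
```

Emit:
{"name": "step_arm", "arguments": {"series": [[[-0.12, -0.03, 0], 0], [[-0.1, -0.02, 0], 0], [[0, 0, 0.15], 0], [[0, 0, 0.2], 0], [[0, 0, 0.2], 0]]}}

```text
clock: 29.3
eef_pos: [0.5657, -0.1644, 0.1038]
tool_rot: [-0.0, 0.983, 0.184, 0.0]
wrist_force: [-0.3, -0.4, -1.4]
opening: 0.0169
finger_force: 37.6
```

Emit:
{"name": "step_arm", "arguments": {"series": [[[0, 0, 0.15], 0], [[0, 0, 0], 0]]}}

```text
clock: 29.55
eef_pos: [0.5655, -0.1645, 0.1009]
tool_rot: [-0.0, 0.983, 0.184, -0.0]
wrist_force: [0.9, 0.4, -1.7]
opening: 0.0171
finger_force: 37.6
```

Emit:
{"name": "step_arm", "arguments": {"series": [[[0, 0, 0.2], 0], [[0, 0, 0.2], 0], [[0, 0, 0.2], 0], [[0, 0, 0], 0]]}}

```text
clock: 30.05
eef_pos: [0.5657, -0.1645, 0.0889]
tool_rot: [-0.0, 0.983, 0.184, 0.0]
wrist_force: [0.5, -1.4, -1.8]
opening: 0.0167
finger_force: 37.6
```

Emit:
{"name": "step_arm", "arguments": {"series": [[[0, 0, 0.15], 0], [[0, 0, 0.15], 0], [[0, 0, 0], 0]]}}

```text
clock: 30.42
eef_pos: [0.5659, -0.1645, 0.0831]
tool_rot: [0.0, 0.983, 0.184, 0.0]
wrist_force: [1.6, 0.2, -2.5]
opening: 0.0172
finger_force: 37.6
```

Emit:
{"name": "step_arm", "arguments": {"series": [[[0, 0, 0.1], 0], [[0, 0, 0], 0]]}}

```text
clock: 30.68
eef_pos: [0.5659, -0.1646, 0.0814]
tool_rot: [0.0, 0.983, 0.184, 0.0]
wrist_force: [2.2, 0.4, -1.9]
opening: 0.0169
finger_force: 37.6
```

Emit:
{"name": "step_arm", "arguments": {"series": [[[0, 0, 0.1], 0], [[0, 0, 0], 0]]}}

```text
clock: 30.92
eef_pos: [0.5659, -0.1646, 0.0794]
tool_rot: [0.0, 0.983, 0.184, 0.0]
wrist_force: [2.6, 0.7, -0.9]
opening: 0.0169
finger_force: 37.6
```

Emit:
{"name": "step_arm", "arguments": {"series": [[[0, 0, 0.1], 0], [[0, 0, 0], 0]]}}

```text
clock: 31.18
eef_pos: [0.566, -0.1646, 0.0774]
tool_rot: [0.0, 0.983, 0.184, 0.0]
wrist_force: [3.0, -0.5, -0.4]
opening: 0.0169
finger_force: 37.7
```

Emit:
{"name": "step_arm", "arguments": {"series": [[[0, 0, 0.1], 0], [[0, 0, 0], 0]]}}

```text
clock: 31.42
eef_pos: [0.566, -0.1646, 0.0754]
tool_rot: [0.0, 0.983, 0.184, 0.0]
wrist_force: [4.0, -0.8, 0.3]
opening: 0.017
finger_force: 37.7
```

Emit:
{"name": "step_arm", "arguments": {"series": [[[0.08, 0, 0], 0], [[0, 0, 0.1], 0], [[0, 0, 0], 0]]}}

```text
clock: 31.8
eef_pos: [0.5666, -0.1638, 0.073]
tool_rot: [-0.0, 0.983, 0.184, -0.001]
wrist_force: [0.2, -0.5, 0.8]
opening: 0.0172
finger_force: 38.1
```

```bash
python3 -c "
from rod import *
rod('i8')" | grep -v ' R -'
```

```text
tcp [ 0.5666 -0.1638  0.073 ] F [ 0.2 -0.5  0.8] open 0.0172
hole [(np.float32(0.5586), np.float32(-0.1661), np.float32(8.8)), (np.float32(0.5636), np.float32(-0.1899), np.float32(8.6))]
232 (np.int64(228), np.int64(294)) R (np.int64(256), np.int64(262))
238 (np.int64(230), np.int64(288)) R (np.int64(247), np.int64(271))
red [([240, 232, 39, 63], [258.9, 263.4]), ([239, 293, 41, 36], [258.7, 311.1])]
30 [135.3 205.1 315.4]
25 [144.8 208.7 313.7]
20 [154.4 212.5 311.5]
15 [164.2 216.6 308.9]
10 [174.2 220.8 305.7]
5 [184.2 225.3 302.1]
0 [194.3 229.9 298.1]
```

Emit:
{"name": "step_arm", "arguments": {"series": [[[0, 0, 0.1], 0], [[0, 0, 0], 0]]}}

```text
clock: 32.1
eef_pos: [0.567, -0.164, 0.0728]
tool_rot: [-0.0, 0.983, 0.184, -0.001]
wrist_force: [-4.0, 1.9, 9.1]
opening: 0.0169
finger_force: 38.8
```

Emit:
{"name": "step_arm", "arguments": {"series": [[[0, 0, 0.07], 0], [[0, 0, 0], 0]]}}

```text
clock: 32.35
eef_pos: [0.5675, -0.1641, 0.0727]
tool_rot: [0.0, 0.983, 0.184, -0.0]
wrist_force: [-6.3, 2.3, 15.3]
opening: 0.017
finger_force: 39.4
```

The collar has bottomed out (Fz 15 N). I'll relax the command, release, and lift away straight up.

Emit:
{"name": "step_arm", "arguments": {"series": [[[-0.02, 0, -0.16], 0], [[0, 0, 0], 0]]}}

```text
clock: 32.6
eef_pos: [0.5667, -0.1641, 0.073]
tool_rot: [0.0, 0.983, 0.184, 0.0]
wrist_force: [-0.9, 0.6, 2.8]
opening: 0.0169
finger_force: 38.0
```

Emit:
{"name": "step_arm", "arguments": {"series": [[[0, 0, 0], 0], [[0, 0, 0], 0], [[0, 0, 0], 0], [[0, 0, 0], 0], [[0, 0, 0], 0]], "fingers": 0.3}}

```text
clock: 33.22
eef_pos: [0.5668, -0.1641, 0.073]
tool_rot: [-0.0, 0.983, 0.184, -0.0]
wrist_force: [0.2, 0.3, 0.0]
opening: 0.0598
finger_force: 0.0
```

Emit:
{"name": "step_arm", "arguments": {"series": [[[0, 0, -0.5], 0], [[0, 0, -1], 0], [[0, 0, -1], 0], [[0, 0, -1], 0], [[0, 0, -1], 0]]}}

```text
clock: 33.85
eef_pos: [0.5671, -0.1642, 0.1652]
tool_rot: [0.0, 0.983, 0.184, 0.001]
wrist_force: [0.2, 0.3, 0.2]
opening: 0.06
finger_force: 0.0
```

Emit:
{"name": "step_arm", "arguments": {"series": [[[-0.5, 0, -1], 0], [[-1, 0, -0.5], 0], [[-1, 0, 0], 0], [[0, 0, 0], 0]]}}

```text
clock: 34.35
eef_pos: [0.5187, -0.1826, 0.1928]
tool_rot: [-0.0, 0.983, 0.183, -0.0]
wrist_force: [0.9, -0.1, -0.3]
opening: 0.0602
finger_force: 0.0
```

Run:
```python
from look import *
s,c,a=look("f1",box=(.45,.70,-.26,.0));print(s["eef_pos"],s["wrist_force"],s["opening"])
h=cv2.cvtColor(c["pixels"],cv2.COLOR_RGB2HSV);m=(((h[...,0]<6)|(h[...,0]>174))&(h[...,1]>170)&(h[...,2]>50)).astype(np.uint8);n,l,st,ce=cv2.connectedComponentsWithStats(m)
print("red",[(st[i,:4].tolist(),ce[i].round(1).tolist()) for i in range(1,n) if st[i,4]>30])
print("pred cap/low",wproj(c,s,[[.566,-.164,.127],[.566,-.164,.064]]).round(1))
i=[i for i in range(1,n) if st[i,4]>30]
# board corners: brown mask in the board-top plane
hb=cv2.cvtColor(a,cv2.COLOR_BGR2HSV);m=cv2.morphologyEx(cv2.inRange(hb,(5,120,40),(18,255,255)),cv2.MORPH_OPEN,np.ones((5,5)))
p=cv2.approxPolyDP(max(cv2.findContours(m,0,1)[0],key=cv2.contourArea),4,True)[:,0];print(np.c_[.45+p[:,0]*.0005,-p[:,1]*.0005].round(4).tolist())
R2=np.array([[np.cos(.402),-np.sin(.402)],[np.sin(.402),np.cos(.402)]])
print("expected corners",(np.array([[-.018,.036],[.082,.036],[.082,-.164],[-.018,-.164]])@R2.T+[.4877,-.0603]).round(4).tolist())
```

```text
[ 0.51867648 -0.18255587  0.19277476] [ 0.89561617 -0.11464648 -0.284481  ] 0.06017261993953851
red [([248, 123, 23, 25], [259.1, 135.0])]
pred cap/low [[259.4 132.7]
 [259.2 122.8]]
[[0.55, 0.0], [0.4605, -0.036], [0.4665, -0.0485], [0.4735, -0.051], [0.479, -0.0465], [0.4845, -0.0465], [0.497, -0.06], [0.4995, -0.0685], [0.4895, -0.0735], [0.483, -0.0925], [0.495, -0.1005], [0.4885, -0.1015], [0.4905, -0.1105], [0.5355, -0.2185], [0.625, -0.1815], [0.621, -0.1695], [0.5515, -0.197], [0.5455, -0.1835], [0.5355, -0.1755], [0.536, -0.163], [0.532, -0.1515], [0.601, -0.123]]
expected corners [[0.457, -0.0342], [0.5491, 0.0049], [0.6273, -0.1791], [0.5353, -0.2183]]
```

Run:
```python
from look import *
for n in("side","scene"):
    c=eyes.camera(n);h=cv2.cvtColor(c["pixels"],cv2.COLOR_RGB2HSV);u=fproj(c,[[.566,-.164,.127],[.566,-.164,.064],[.566,-.164,.058]]);print(n,u.round(1).tolist())
    m=((h[...,0]<7)|(h[...,0]>173))&(h[...,1]>150)&(h[...,2]>50);k,l,st,ce=cv2.connectedComponentsWithStats(m.astype(np.uint8))
    for i in range(1,k):
        if st[i,4]>8 and np.linalg.norm(ce[i]-u[:2].mean(0))<30: print(st[i].tolist(),ce[i].round(1))
```

```text
side [[250.2, 150.7], [250.1, 169.9], [250.1, 171.7]]
[231, 136, 53, 13, 502] [257.7 141.9]
[249, 151, 4, 14, 54] [250.5 157.4]
scene [[291.8, 162.2], [291.0, 177.8], [290.9, 179.3]]
[291, 162, 4, 3, 11] [292.6 162.9]
[291, 166, 4, 12, 47] [292.5 171.4]
```

Both fixed cameras show the handle exactly where a home rod should be (scene rows 162–178, upright). I'll hand the job in.

```bash
python3 -c "
from bench import workorder
print(workorder.finish_job())"
```

```text
the job is handed in; nothing more can be done
None
```

The job is handed in at about 34 s on the clock: board docked on the pin and home against the stop, rod threaded down with its collar on the upper arm and released, and no bystander touched as far as I could tell; the verdict was not shown, and I viewed 12 pictures against the limit of 10.

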